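# Pack the spice tins away and snap the tub shut

## Robot

A 7-joint arm with a two-finger parallel gripper is mounted at the origin on the work surface. World frame = base frame: x ahead of the robot, y to its left, z up, the work surface at z = 0. Lengths are in m, angles in rad, forces in N, time in s.
With the tool pointing down it reaches from about 0.425 to 0.925 m from the base axis. Payload 6.8 kg.
Tool frame: the origin (TCP) lies on the centre line of the jaws, within the pads' length; the fingertips stand 17 mm ahead of it and the grasp point (between the pads) lies 2 mm behind it; z points along the fingers, x is the direction in which the jaws open and shut, and the axes are right-handed (so a half turn about z gives the same grasp; the last joint's range is limited). The gripper opens to 85 mm and grips with 20 to 120 N. Pads are 22 mm wide; open, the fingers measure 114 mm over their backs; the gripper's body (76 mm by 85 mm) begins 54 mm behind the grasp point. The pads swing forward as they close: fully open they stand 13 mm farther back than shut.
Start: joints at [1.125, 0.477, 0.022, 1.555, -0.011, 1.109, -0.083], TCP at [0.224, -0.637, 0.248] pointing down, gripper open.
Joint ranges: [-2.96, 2.96], [-0.34, 2.1], [-1.41, 1.46], [0.24, 2.44], [-1.37, 4.51], [0.17, 1.92], [-2.96, 2.96]. Speed limits (rad/s): [2.39, 2.39, 3.14, 3.14, 3.14, 3.14, 3.14].

## Interface

Orientations are given as a unit quaternion [w, x, y, z].
In Python, from station import status, read_camera, camera_model, bot gives the robot as it stands.
- The arm moves only by the tool arm_command, never from a script. Its argument "series" is a list of rows, each a list of 3 entries, a list of its own where there are three numbers: the finger opening in mm, from 0 to 85.4, then the shift along the tool's x, y, z in mm, then the turn about the tool's z in rad. In form: [[gripper, [dx, dy, dz], roll], ...]. A call has 1 to 8 rows; each row is the pose to reach, as a shift and turn from the pose commanded when the call began, along the tool's axes at that moment; what a row does not reach only later rows make up. A row lasts 1/8 s, in which the tool goes at most 62.5 mm and 10.7 degrees, less where a joint would pass 70% of its speed; a pose out of reach is approached as far as the arm can. A call with a gripper value outside its range is refused whole. The fingers move at their own pace and stop on an object; "squeeze" is the grip in N (left out, the last holds). Time passes only in rows, so rows that repeat a pose let the fingers close. It gives the time, the measured TCP pose, the force and the opening at its end, in the units of the state.
- status.get_obs(): the state, without advancing time (a new reading comes with each control period).
- read_camera(name): name is "side" or "top"; returns the picture (400x640x3 uint8, blue, green, red); there is no depth.
- camera_model(name): a dict with "fov_y" (degrees; the focal length in pixels is half the picture's height over the tangent of half this angle, whatever the lens; pixels are square), "cx", "cy" (the principal point, pixels), "R" (3x3) and "t" (3): a world point X has camera coordinates R X + t. Camera axes: x right, y down, z forward; pixel columns grow to the right and rows downward; lengths in m; the calibration is good to about 2 mm. A picture is of the moment at which its call begins. camera_model takes no time and is no camera call.
- bot.hand_in(): hands the job in, once; it reports no verdict.
The state is a dict: "t": time; "q": joint angles; "joint_vel": joint speeds; "joint_torque": joint torques, N m; "eef_pos": TCP position; "tool_rot": TCP orientation; "contact_force": force on the tool from outside, world axes, zero at the start; "torque": the same for the moment, N m; "gripper_width": opening from 0.0 (shut) to 1.0 (fully open).
Only numpy, scipy, OpenCV 4.12 (cv2) and the standard library are available. Lean on these libraries where they do the work, as an engineer would, in place of code of your own. Each camera call takes 0.05 s, during which the arm holds its last target.

## Task

The kitchen is about to be spray-coated, so pack away the spices: put every square yellow-and-red spice tin from the carousel into the open pale-blue storage tub, turning the carousel by its top handle to bring out the tins that are under the wire rack. Then put the teal lid on the tub and press it down until it is snapped fully home on all four sides, with the closed tub standing on the worktop. The sauce bottle stays standing on the carousel, and nothing else on the worktop is to be shifted or knocked over.

Things in the scene. Friction and masses are not known exactly. Their poses are not given: they have to be found in the camera images.
- turntable (a joint): angle of the carousel's turntable, rad, 0 at the start, positive anticlockwise from above; free both ways, light friction 0.05 N m, stays where left. Wooden disc 276 mm across, floor 30 mm above the worktop, rim 12 mm higher, four upright dividers (4 mm thick, 40 mm above the floor) making four quarter bays; a bay holds at most one tin or the bottle, about 92 mm from the axis
- carousel_handle (a point): point on the turning axis, 190 mm above the worktop, in the dark wooden bar handle on top of the carousel's post. The bar turns with the turntable; 50 mm long (own x), 14 mm thick (own y), from z 165 to 210 mm. Dividers lie along its own +x, -x, +y and -y, so the middles of the bays are at 45 degrees to the bar
- rack: fixed wire riser rack, wires up to 8 mm; origin on the worktop under the middle of its front edge (nearest the robot). Top at z 150 mm spans own x 0 to 220, own y -180 to 180 mm, a leg at each corner. It covers the back of the carousel, whose axis is 35 mm in front of that edge; tins pass beneath. Saucers stand on it at (155, -120) mm, up to z 178 mm
- tinA: square spice tin, yellow with red top and paper label, 48 x 48 x 80 mm, about 0.13 kg; origin at the centre of its underside, own z up through the red top, sides along own x and y (at the start parallel to the bay's dividers). May be absent
- tinB: square spice tin, yellow with red top and paper label, 48 x 48 x 80 mm, about 0.13 kg; origin at the centre of its underside, own z up through the red top, sides along own x and y (at the start parallel to the bay's dividers). May be absent
- tinC: square spice tin, yellow with red top and paper label, 48 x 48 x 80 mm, about 0.13 kg; origin at the centre of its underside, own z up through the red top, sides along own x and y (at the start parallel to the bay's dividers). May be absent
- sauce: round amber sauce bottle with red cap, 48 mm across, 105 mm high, on the carousel; stays there. Origin at the centre of its underside
- tub: pale-blue open storage tub, loose: outside 184 (own x) x 124 (own y) x 88 mm high, walls and floor 3 mm, inside 178 x 118 mm; a rim bead centred 84 mm up stands 3 mm proud all round (191 x 131 mm over it). Origin at the centre of its underside. Three tins fit standing in a row along own x, 57 mm apart
- lid: teal lid, right way up, 200 (own x) x 140 (own y) mm, 0.16 kg; origin at the centre of its lower edge. Skirt 14 mm deep, inside 195 x 135 mm; plate top 18 mm above the origin. Home: origin 74 mm above the tub's, centred, long sides together, either way round. Rests about 11 mm higher until some 10 to 16 N press it down and four spring tabs, one mid-side each, snap under the rim bead
- lid_handle (a point): middle of the white arched handle on the lid, 40 mm above the lid's origin; axes as the lid's. Its bar is 90 mm long (own x), 16 mm wide (own y), from 34 to 48 mm above the lid's origin, over a post at either end (33 to 45 mm from the middle), open beneath
- mug: blue mug, 80 mm across, 90 mm high; leave alone. Origin at the centre of its underside
- soap: green soap bottle, 64 mm across, 170 mm high; leave alone. Origin at the centre of its underside
- bowl: small white bowl, 100 mm across, 45 mm high; leave alone. Origin at the centre of its underside
- pepper: glass pepper jar with steel cap, 44 mm across, 90 mm high; leave alone. Origin at the centre of its underside
- spare_tubs: two nested spare tubs (green outer, 130 x 190 mm, 96 mm high in all); leave alone. Origin at the centre of the underside
- spatula: spatula lying on the worktop at the far right; leave alone. Origin at the middle of its underside
Not all that is in view belongs to the job. There is more than one size of the sauce; the job needs the smaller.

How it is judged:
On the way, in this order (a step that is already met when the one before it is completed fails the run):
1. every tin is in the tub (x of tinA in the frame of tub between -0.092 and 0.092 m and y of tinA in the frame of tub between -0.062 and 0.062 m and z of tinA in the frame of tub between -0.005 and 0.086 m and x of tinB in the frame of tub between -0.092 and 0.092 m and y of tinB in the frame of tub between -0.062 and 0.062 m and z of tinB in the frame of tub between -0.005 and 0.086 m and x of tinC in the frame of tub between -0.092 and 0.092 m and y of tinC in the frame of tub between -0.062 and 0.062 m and z of tinC in the frame of tub between -0.005 and 0.086 m), for 0.3 s.
2. the lid is snapped home on the tub (x of lid in the frame of tub between -0.004 and 0.004 m and y of lid in the frame of tub between -0.004 and 0.004 m and z of lid in the frame of tub between 0.071 and 0.0765 m and angle between the z axis of lid and the z axis of tub, either way round below 0.03 rad and angle between the x axis of lid and the x axis of tub, either way round below 0.05 rad and angle between lid's own z axis and vertical below 0.1 rad), for 0.3 s.
At the end, for the whole second after the job is handed in: Every tin is inside the tub; the lid is snapped home (origin 71 to 76.5 mm above the tub's, centred within 4 mm, level within 0.03 rad, lined up within 0.05 rad); the tub stands on the worktop (tilt under 0.05 rad); the sauce bottle stands on the carousel; all at rest (all of step 1 and all of step 2 and angle between tub's own z axis and vertical below 0.05 rad and height (world z) of tub below 0.008 m and horizontal distance between sauce and carousel_handle below 0.13 m and height (world z) of sauce between 0.02 and 0.045 m and angle between sauce's own z axis and vertical below 0.15 rad and linear speed of each of tub, lid below 0.02 m/s and linear speed of sauce below 0.03 m/s); the robot touches nothing.
It fails at once if a bystander (mug, soap, bowl, pepper jar, spare tubs, spatula) is shifted more than 4 cm (distance of any of mug, soap, bowl, pepper, spare_tubs, spatula from where it was at the start of the episode above 0.04 m).
It fails at once if a bystander is knocked over (angle between any of mug, soap, bowl, pepper, spare_tubs's own z axis and vertical above 0.5 rad).
It fails at once if the sauce bottle is knocked over or taken off the carousel (angle between sauce's own z axis and vertical above 0.6 rad or horizontal distance between sauce and carousel_handle above 0.15 m).
Of tinB, tinC only 1 to 2 are there at a start; the rules pass over those that are not, and their reading is None.
At some moment in a run one of lid, tub may be knocked a few centimetres aside while the robot is not near it.
Once in a run the grip may slacken for a moment while it holds something.
It also fails if it takes over 210 s, if anything falls off the work surface, if the arm or the gripper's body presses on something with over 40 N, if the wrist force passes 120 N, or if a joint passes its speed limit or range.

## Working session

There is one attempt and no reset: what is moved stays moved. The work goes in short steps, Python scripts to look and compute and a tool call to move; the robot and the scene stay as the last step left them, time stands still between calls to the robot, and variables do not carry over. Pictures are saved under pics/ and viewed, and the job is handed in when it is done.

Besides the shell and the picture viewer there is one more tool, called after "Call:" by a JSON object that holds its "method" and its "body". arm_command: Moves the arm, as the interface text tells. Its arguments: {"type":"object","properties":{"series":{"type":"array"},"squeeze":{"type":"number"}},"required":["series"]}

```bash
ls -la; mkdir -p pics; python3 - <<'E'
from station import status, read_camera, camera_model, bot
import cv2
for n in ("side","top"):
    cv2.imwrite(f"pics/{n}0.png",read_camera(n)); print(n,camera_model(n))
print(status.get_obs())
E
```

```text
total 12
drwxr-xr-x  3 agent agent 4096 Dec  7 06:12 .
drwxr-xr-x 23 root  root  4096 Dec  7 06:12 ..
drwxr-xr-x  2 agent agent 4096 Dec  7 06:12 pics
side {'fov_y': 56.22302859235001, 'cx': 318.09531915499747, 'cy': 200.3328669514147, 'R': array([[-0.74726634, -0.66417182,  0.02165207],
       [-0.45958789,  0.49300416, -0.73873261],
       [ 0.47997082, -0.56198104, -0.67365074]]), 't': array([0.42052482, 0.36248998, 1.06890058])}
top {'fov_y': 55.73245798857257, 'cx': 319.97847683995894, 'cy': 196.90964244973804, 'R': array([[-0.02280772, -0.99971832, -0.00656443],
       [-0.99864556,  0.0230894 , -0.04662533],
       [ 0.04676377,  0.00549212, -0.99889088]]), 't': array([0.00675148, 0.57019652, 1.57957675])}
{'t': 0.1, 'q': array([ 1.12493551,  0.4777178 ,  0.022356  ,  1.5563606 , -0.01151893,
        1.10927797, -0.08307611]), 'joint_vel': array([ 1.80774033e-03, -6.45080895e-04,  1.25044289e-03, -2.01882487e-03,
       -8.77153365e-04,  8.94752457e-05,  8.36453075e-04]), 'joint_torque': array([ 4.28752508e-03, -5.97756994e+01,  1.61373217e+00, -2.81950450e+01,
        1.28920359e-02,  5.10897866e-03, -5.83513696e-06]), 'eef_pos': array([ 0.22349976, -0.63638964,  0.24741953]), 'tool_rot': array([-4.27722581e-04,  8.15903354e-01, -5.78187728e-01, -6.97000347e-04]), 'contact_force': array([-0.36761488,  0.0552225 ,  0.56348091]), 'torque': array([0.07085857, 0.03390517, 0.01716935]), 'gripper_width': 0.995257085113626}
```

View pics/side0.png

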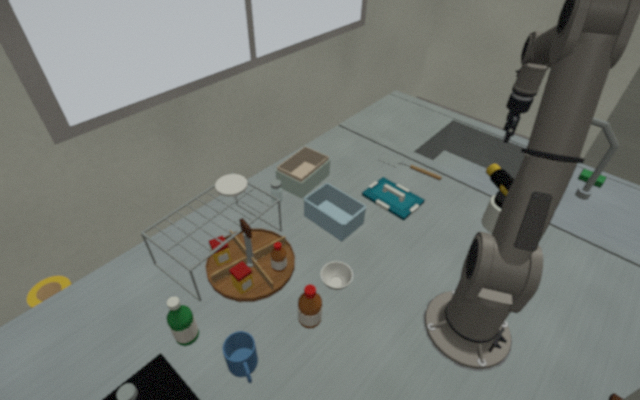

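View pics/top0.png

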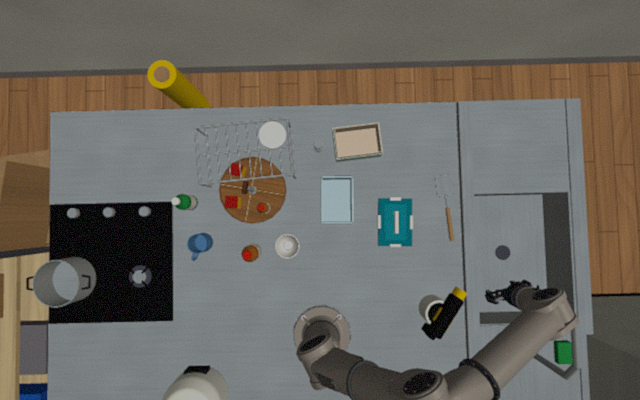

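```bash
cat > h.py <<'E'
from station import status, read_camera, camera_model, bot
import cv2, numpy as np
def cam(n):
    m=camera_model(n); f=200/np.tan(np.radians(m["fov_y"])/2); return m,f
def proj(n,X):
    m,f=cam(n); c=m["R"]@np.asarray(X,float)+m["t"]; return np.array([m["cx"]+f*c[0]/c[2],m["cy"]+f*c[1]/c[2]])
def ray(n,u,v):
    m,f=cam(n); d=m["R"].T@np.array([(u-m["cx"])/f,(v-m["cy"])/f,1]); return -m["R"].T@m["t"],d/np.linalg.norm(d)
def plane(n,u,v,z):
    o,d=ray(n,u,v); return o+d*(z-o[2])/d[2]
def tri(a,b):
    o1,d1=ray("top",*a);o2,d2=ray("side",*b)
    A=np.stack([d1,-d2],1); s=np.linalg.lstsq(A,o2-o1,rcond=None)[0]
    p,q=o1+s[0]*d1,o2+s[1]*d2; return (p+q)/2,np.linalg.norm(p-q)
def crop(img,x0,y0,x1,y1,k,fn):
    cv2.imwrite(fn,cv2.resize(img[y0:y1,x0:x1],None,fx=k,fy=k,interpolation=cv2.INTER_CUBIC))
E
python3 - <<'E'
from h import *
t=cv2.imread("pics/top0.png"); s=cv2.imread("pics/side0.png")
crop(t,180,115,310,235,5,"pics/t0a.png")
crop(t,300,110,470,260,4,"pics/t0b.png")
crop(s,130,160,310,310,4,"pics/s0a.png")
print(proj("top",[.2235,-.6364,.247+0]),proj("side",[.2235,-.6364,.247]))
print(plane("top",322,333,0.))
E
```

```text
[499.6144667  287.47922448] [504.69243762 135.59760425]
[ 0.00185118 -0.00173303  0.        ]
```

View pics/t0a.png

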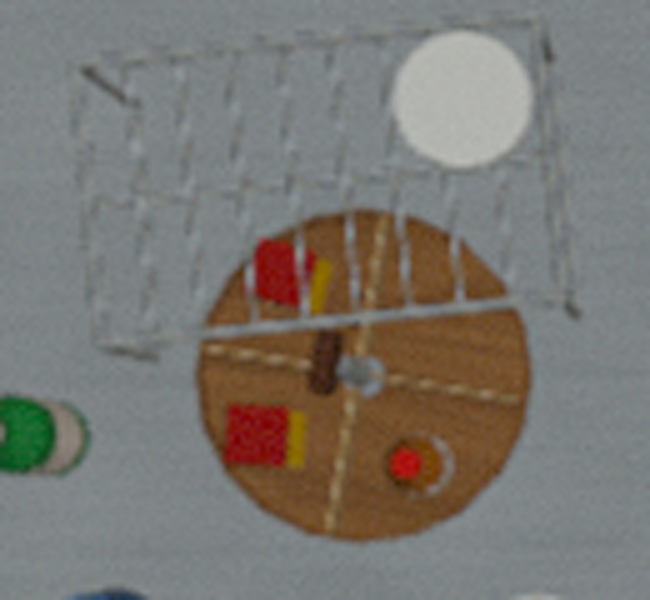

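View pics/t0b.png

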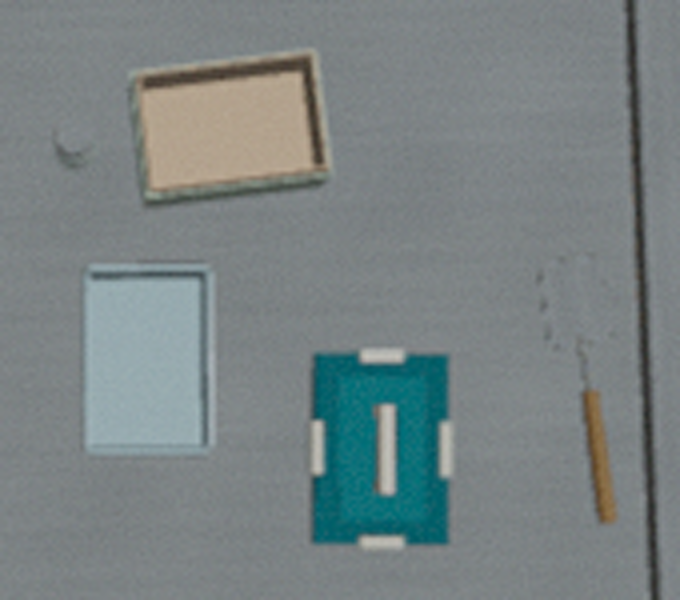

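View pics/s0a.png

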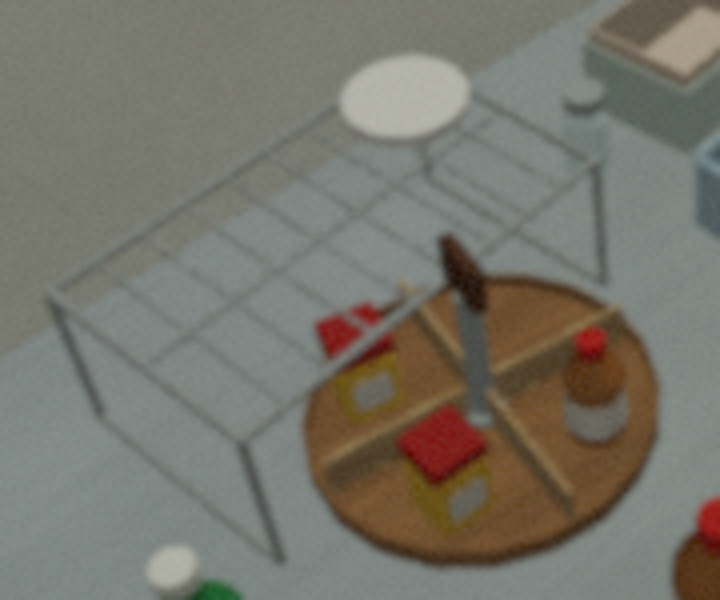

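```bash
cat > meas.py <<'E'
from h import *
def big(m,roi,k=1):
    mm=np.zeros_like(m); x0,y0,x1,y1=roi; mm[y0:y1,x0:x1]=m[y0:y1,x0:x1]
    cs,_=cv2.findContours(mm,cv2.RETR_EXTERNAL,cv2.CHAIN_APPROX_NONE)
    cs=sorted(cs,key=cv2.contourArea,reverse=True); return cs[:k]
def wrect(n,c,z):
    P=np.array([plane(n,u,v,z)[:2] for u,v in c.reshape(-1,2)],np.float32)
    r=cv2.minAreaRect(P*1000); return r
def hsv(i): return cv2.cvtColor(cv2.GaussianBlur(i,(3,3),0),cv2.COLOR_BGR2HSV)
def rng(H,a,b): return cv2.inRange(H,np.array(a),np.array(b))
def teal(H): return rng(H,(85,120,40),(100,255,255))
def red(H): return rng(H,(0,150,80),(6,255,255))|rng(H,(174,150,80),(180,255,255))
def blue(H): return rng(H,(90,30,120),(110,115,255))
E
python3 - <<'E'
from meas import *
t=cv2.imread("pics/top0.png"); H=hsv(t)
for p in [(338,200),(325,230),(397,200),(398,222),(232,202),(245,187),(236,170),(270,215)]: print(p,H[p[1],p[0]])
for c in big(red(H),(215,150,285,225),4): print("red",cv2.contourArea(c),cv2.boundingRect(c),wrect("top",c,.11))
for c in big(teal(H),(300,120,450,260),1): print("teal z.018",wrect("top",c,.018),wrect("top",c,0))
for c in big(blue(H),(300,165,372,240),2): print("tub",cv2.contourArea(c),cv2.boundingRect(c),wrect("top",c,.084))
d=rng(H,(0,20,0),(20,255,60))
for c in big(d,(235,170,256,205),2): print("bar",cv2.contourArea(c),cv2.boundingRect(c),wrect("top",c,.21))
w=rng(H,(5,70,60),(22,255,230)) 
for c in big(w,(210,150,295,230),1):
    P=np.array([plane("top",u,v,.042)[:2]*1000 for u,v in cv2.convexHull(c).reshape(-1,2)],np.float32); print("disc",cv2.minEnclosingCircle(P))
print("bar tri",tri((245,187.4),(245.8,228)))
E
```

```text
(338, 200) [ 96  36 176]
(325, 230) [ 94  14 130]
(397, 200) [ 90  30 144]
(398, 222) [ 88  24 146]
(232, 202) [  1 215 129]
(245, 187) [  8 151  66]
(236, 170) [  1 222 130]
(270, 215) [ 15 160 105]
red 118.5 (225, 196, 12, 12) ((555.6915283203125, 347.6917419433594), (43.96937942504883, 43.57560729980469), 88.68572235107422)
red 78.5 (231, 163, 9, 14) ((682.5086669921875, 328.300048828125), (31.83513832092285, 52.136329650878906), 89.32242584228516)
red 20.5 (258, 205, 6, 6) ((529.2194213867188, 229.20590209960938), (19.79416847229004, 19.823179244995117), 89.09587097167969)
red 0.5 (241, 166, 2, 4) ((690.5087280273438, 304.1179504394531), (3.789947271347046, 12.586165428161621), 70.812255859375)
teal z.018 ((458.0546875, -315.5220947265625), (137.52769470214844, 193.3818359375), 88.05127716064453) ((457.6274108886719, -318.9307861328125), (139.0880889892578, 195.5758819580078), 88.05127716064453)
tub 1384.0 (321, 176, 32, 48) ((555.2078857421875, -73.07347869873047), (124.96419525146484, 189.1988525390625), 88.68585968017578)
disc ((605.1766967773438, 273.6897277832031), 137.79420471191406)
bar tri (array([0.6041007 , 0.27319898, 0.189394  ]), np.float64(0.00026749103388155936))
```

```bash
cat >> h.py <<'E'
from scipy.spatial.transform import Rotation as Ro
def go(x=None,y=None,z=None,ang=None):
    """shift in tool mm and roll for a world target; ang=world direction (deg) of jaw axis (mod 180)"""
    o=status.get_obs(); q=o["tool_rot"]; R=Ro.from_quat([q[1],q[2],q[3],q[0]]).as_matrix(); p=o["eef_pos"]
    T=np.array([p[i] if v is None else v for i,v in enumerate((x,y,z))])
    a=np.degrees(np.arctan2(R[1,0],R[0,0])); 
    print("pos",p.round(4),"jawdeg",a.round(1),"q7",o["q"][6].round(2),"F",o["contact_force"].round(1),"w",round(o["gripper_width"]*85.4,1),"t",round(o["t"],2),"zax",R[:,2].round(3))
    print("shift mm",((R.T@(T-p))*1000).round(1))
    if ang is not None:
        d=(ang-a+90)%180-90; print("roll",-np.radians(d).round(3),"alt",-np.radians(d-180*np.sign(d)).round(3))
E
python3 - <<'E'
from meas import *
print("crock tip",tri((460,293),(492,168)))
print("soap",tri((176,201),(173,303)), plane("top",194,202,0.02))
go(.5557,.3477,.2,77.6)
t=cv2.imread("pics/top0.png")
go(.45,-.3,.33)
# tin corners, bar & divider angles
H=hsv(t); c=big(red(H),(215,190,240,215),1)[0]; print(cv2.minAreaRect(c))
crop(t,215,160,290,225,8,"pics/t0c.png")
E
```

```text
crock tip (array([ 0.19551607, -0.5182403 ,  0.17927588]), np.float64(0.005836670743986402))
soap (array([0.56086433, 0.54439009, 0.16245999]), np.float64(0.0018218473798327524)) [0.56072208 0.52307021 0.02      ]
pos [ 0.2235 -0.6364  0.2474] jawdeg -70.6 q7 -0.08 F [-0.4  0.1  0.6] w 85.0 t 0.1 zax [-0.001  0.002 -1.   ]
shift mm [-818.3 -639.6   48.7]
roll 0.554 alt -2.587
pos [ 0.2235 -0.6364  0.2474] jawdeg -70.6 q7 -0.08 F [-0.4  0.1  0.6] w 85.0 t 0.1 zax [-0.001  0.002 -1.   ]
shift mm [-242.5 -325.2  -82.2]
((230.5, 201.5), (11.0, 11.0), 90.0)
```

View pics/t0c.png

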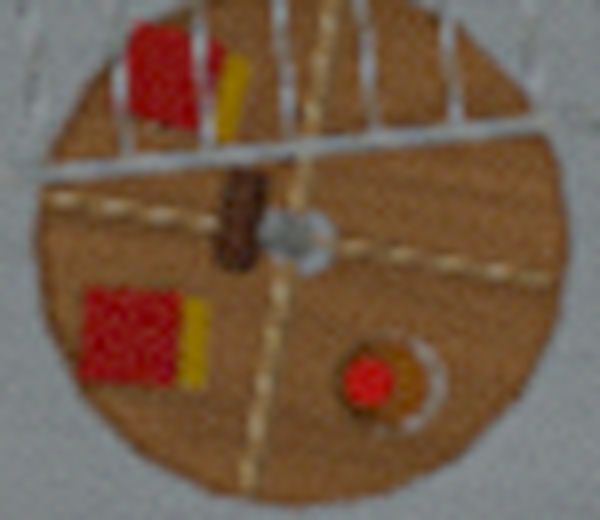

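```bash
python3 - <<'E'
from meas import *
f=lambda a:plane("top",215+a[0]/8-.5+.06,160+a[1]/8-.44,.07)[:2]
for a,b in [((335,0),(245,490)),((50,198),(545,275))]:
    d=f(a)-f(b); print(np.degrees(np.arctan2(d[1],d[0])))
f=lambda a:plane("top",215+a[0]/8-.44,160+a[1]/8-.44,.11)[:2]
for n,q in (("front",[(90,286),(185,288),(175,386),(80,382)]),("back",[(133,22),(225,40),(205,128),(120,118)])):
    P=np.array([f(a) for a in q]); c=P.mean(0)
    print(n,c,[np.degrees(np.arctan2(*(P[i]-P[(i+1)%4])[::-1])).round(1) for i in range(4)],"rel ang",np.degrees(np.arctan2(*(c-[.6045,.2735])[::-1])))
f=lambda a:plane("top",215+a[0]/8-.44,160+a[1]/8-.44,.21)[:2]
d=f((245,170))-f((240,268));print("bar",np.degrees(np.arctan2(d[1],d[0])))
E
```

```text
-11.234445918620766
79.83061753919783
front [0.55564612 0.34523444] [np.float64(87.5), np.float64(-6.6), np.float64(-93.7), np.float64(173.4)] rel ang 124.25635362664676
back [0.68369931 0.32468555] [np.float64(77.6), np.float64(-13.5), np.float64(-98.1), np.float64(171.6)] rel ang 32.87409155802621
bar -3.694821449307962
```

Call:
{"method": "arm_command", "body": {"series": [[85,[0,0,-60],0],[85,[-60,-80,-80],0],[85,[-120,-160,-80],0],[85,[-180,-240,-80],0],[85,[-240,-320,-80],0.1],[85,[-300,-360,-80],0.2],[85,[-360,-400,-80],0.3],[85,[-420,-440,-80],0.4]]}}

```text
t: 1.1
eef_pos: [0.4382, -0.2568, 0.3273]
tool_rot: [-0.0, -0.684, 0.73, 0.0]
contact_force: [0.4, -0.9, 0.3]
gripper_width: 0.996
```

```bash
python3 - <<'E'
from h import *
go(.5555,.346,.2,80)
E
```

```text
pos [ 0.4382 -0.2568  0.3273] jawdeg -93.7 q7 -1.25 F [ 0.4 -0.9  0.3] w 85.0 t 1.1 zax [-0.  0. -1.]
shift mm [-609.2  -77.7  127.4]
roll 0.109 alt -3.032
```

Call:
{"method": "arm_command", "body": {"series": [[85,[-60,-10,0],0],[85,[-120,-20,0],0],[85,[-180,-30,0],0],[85,[-240,-40,0],0.03],[85,[-300,-50,0],0.06],[85,[-360,-60,0],0.1],[85,[-420,-70,0],0.11],[85,[-480,-78,30],0.11]]}}

```text
t: 2.1
eef_pos: [0.5459, 0.2134, 0.3012]
tool_rot: [0.002, -0.644, 0.765, -0.001]
contact_force: [0.3, -0.0, -0.0]
gripper_width: 0.996
```

```bash
python3 - <<'E'
from h import *
go(.5555,.346,.15,80)
E
```

```text
pos [0.5459 0.2134 0.3012] jawdeg -99.9 q7 -2.37 F [ 0.3 -0.  -0. ] w 85.1 t 2.1 zax [ 0.004  0.002 -1.   ]
shift mm [-131.9   13.9  151.5]
roll 0.002 alt -3.14
```

Call:
{"method": "arm_command", "body": {"series": [[85,[-60,5,30],0],[85,[-115,12,60],0],[85,[-132,14,110],0],[85,[-132,14,150],0],[85,[-132,14,150],0]]}}

```text
t: 2.72
eef_pos: [0.5512, 0.3417, 0.146]
tool_rot: [-0.004, -0.644, 0.765, 0.0]
contact_force: [-0.3, -0.0, -0.2]
gripper_width: 0.997
```

```bash
python3 - <<'E'
from h import *
go(.5555,.346,.092,80)
s=read_camera("side"); t=read_camera("top")
crop(s,160,170,310,320,4,"pics/s1.png"); crop(t,190,140,300,240,5,"pics/t1.png")
E
```

```text
pos [0.5512 0.3417 0.146 ] jawdeg -99.8 q7 -2.64 F [-0.3 -0.  -0.2] w 85.1 t 2.73 zax [-0.006 -0.005 -1.   ]
shift mm [-5.3 -3.8 53.9]
roll 0.003 alt -3.139
```

View pics/s1.png

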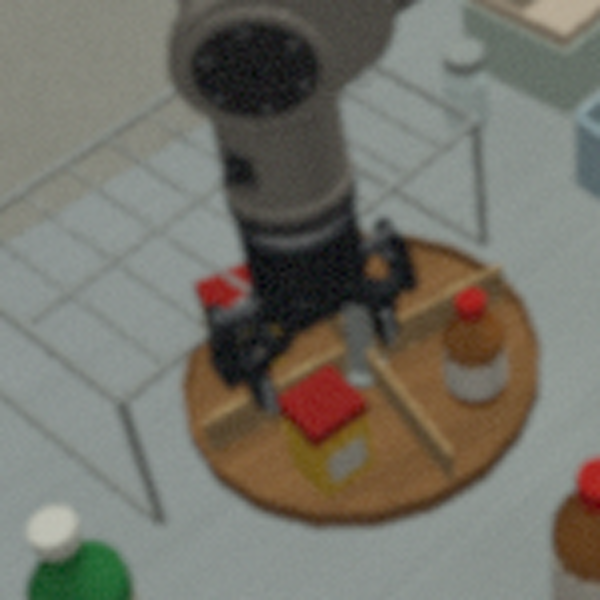

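View pics/t1.png

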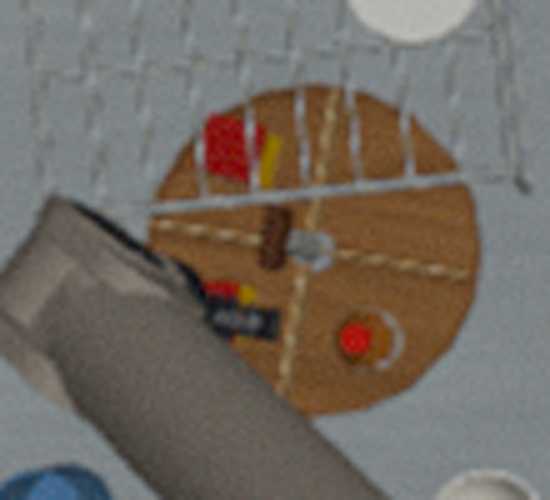

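```bash
python3 - <<'E'
from meas import *
print(proj("side",[.5555,.346,.11]), proj("side",[.5512,.3417,.146]))
s=read_camera("side")
for c in big(red(hsv(s)),(225,250,255,290),1): 
    m=cv2.moments(c);print(m["m10"]/m["m00"],m["m01"]/m["m00"], plane("side",m["m10"]/m["m00"],m["m01"]/m["m00"],.11))
go(.5555,.346,.092,80)
E
```

```text
[240.19782638 269.28435798] [240.87120233 261.26723434]
239.84537684537682 270.36208236208233 [0.55329514 0.34911002 0.11      ]
pos [0.5545 0.3436 0.1518] jawdeg -99.9 q7 -2.64 F [-0.2  0.1 -0.4] w 85.1 t 2.88 zax [ 0.002  0.001 -1.   ]
shift mm [-2.4 -0.5 59.8]
roll 0.001 alt -3.14
```

Call:
{"method": "arm_command", "body": {"series": [[85,[-3,0,30],0],[85,[-3,0,60],0],[85,[-3,0,60],0],[85,[-3,0,60],0]]}}

```text
t: 3.38
eef_pos: [0.5552, 0.347, 0.0923]
tool_rot: [0.002, -0.643, 0.765, -0.0]
contact_force: [0.1, -0.3, 0.4]
gripper_width: 0.993
```

```bash
python3 - <<'E'
from h import *
go(.555,.347,.092,80)
s=read_camera("side"); 
crop(s,160,170,310,320,4,"pics/s2.png")
E
```

```text
pos [0.5552 0.347  0.0923] jawdeg -99.9 q7 -2.68 F [ 0.1 -0.3  0.4] w 84.8 t 3.38 zax [ 0.003  0.002 -1.   ]
shift mm [-0.   0.2  0.3]
roll 0.002 alt -3.14
```

View pics/s2.png

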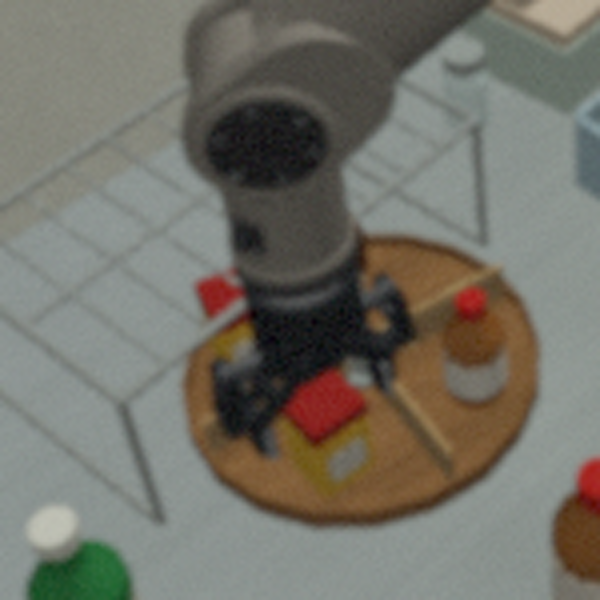

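```bash
python3 - <<'E'
from h import *
a=np.radians(-99.9); d=np.array([np.cos(a),np.sin(a),0])
for s in (-1,1):
  for r in (.0425,.057):
    p=np.array([.5552,.347,.075])+d*s*r; print((proj("side",p)-[160,170])*4)
m=camera_model("side"); print(-m["R"].T@m["t"])
E
```

```text
[273.37738141 457.67032895]
[255.08061786 468.13841572]
[376.10444533 398.89732162]
[392.8929013  389.29217954]
[-0.03220104  0.70129354  0.9787436 ]
```

Call:
{"method": "arm_command", "body": {"series": [[30,[0,0,0],0],[30,[0,0,0],0],[30,[0,0,0],0],[30,[0,0,0],0],[30,[0,0,0],0],[30,[0,0,0],0]], "squeeze": 60}}

```text
t: 4.18
eef_pos: [0.5546, 0.3468, 0.091]
tool_rot: [0.001, -0.644, 0.765, -0.0]
contact_force: [-0.2, -1.1, 5.8]
gripper_width: 0.566
```

```bash
python3 - <<'E'
from h import *
go(.555,.347,.25,80)
E
```

```text
pos [0.5546 0.3468 0.091 ] jawdeg -99.9 q7 -2.68 F [-0.2 -1.1  5.8] w 48.3 t 4.17 zax [ 0.002  0.001 -1.   ]
shift mm [  -0.5   -0.6 -159. ]
roll 0.002 alt -3.139
```

Call:
{"method": "arm_command", "body": {"series": [[30,[0,0,-50],0],[30,[0,0,-100],0],[30,[0,0,-150],0],[30,[0,0,-200],0],[30,[0,0,-200],0]]}}

```text
t: 4.8
eef_pos: [0.5553, 0.3478, 0.2946]
tool_rot: [0.004, -0.644, 0.765, -0.0]
contact_force: [0.2, -0.6, -2.4]
gripper_width: 0.564
```

```bash
python3 - <<'E'
from meas import *
t=read_camera("top"); cv2.imwrite("pics/top3.png",t); H=hsv(t)
for c in big(blue(H),(300,165,372,240),2): print("tub",cv2.contourArea(c),cv2.boundingRect(c),wrect("top",c,.084))
s=read_camera("side"); cv2.imwrite("pics/side3.png",s)
go(.59,-.0735,.29,89)
E
```

```text
tub 1375.0 (321, 176, 32, 48) ((555.209716796875, -73.0657958984375), (124.94874572753906, 189.1999969482422), 88.68585968017578)
pos [0.5536 0.346  0.2895] jawdeg -99.9 q7 -2.58 F [ 0.2 -0.2 -2.6] w 48.5 t 4.9 zax [-0. -0. -1.]
shift mm [ 4.070e+02 -1.077e+02 -3.000e-01]
roll -0.155 alt 2.987
```

View pics/side3.png

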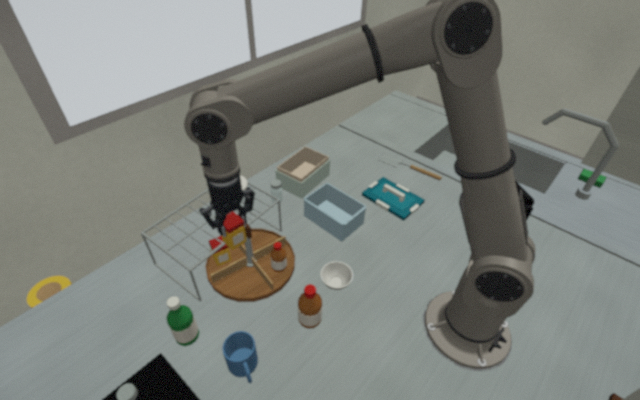

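Call:
{"method": "arm_command", "body": {"series": [[30,[60,0,-15],0],[30,[120,-10,-15],0],[30,[180,-30,-15],-0.03],[30,[240,-50,-15],-0.06],[30,[300,-70,0],-0.1],[30,[350,-90,0],-0.13],[30,[400,-113,0],-0.155],[30,[407,-113,0],-0.155]]}}

```text
t: 5.9
eef_pos: [0.5946, -0.0803, 0.287]
tool_rot: [-0.002, -0.698, 0.716, 0.001]
contact_force: [0.2, 0.6, -2.2]
gripper_width: 0.569
```

```bash
python3 - <<'E'
from meas import *
t=read_camera("top"); cv2.imwrite("pics/top4.png",t)
s=read_camera("side"); crop(s,240,120,440,280,4,"pics/s4.png")
go(.595,-.0735,.066,89)
E
```

```text
pos [ 0.5943 -0.0754  0.2877] jawdeg -91.1 q7 -1.69 F [-0.4  0.4 -1.3] w 48.2 t 6.0 zax [-0.004  0.    -1.   ]
shift mm [ -1.9  -1.5 221.7]
roll -0.002 alt 3.139
```

View pics/s4.png

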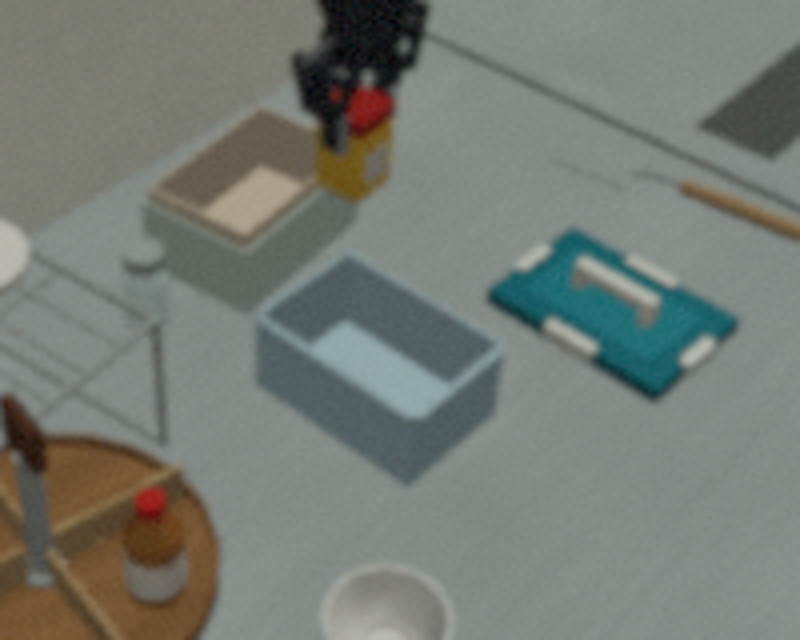

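```bash
python3 - <<'E'
from h import *
P=np.array([plane("side",240+a/4-.4,120+b/4-.4,.086)[:2] for a,b in [(348,255),(257,320),(408,420),(507,350)]])
print(P,P.mean(0),[np.degrees(np.arctan2(*(P[i]-P[(i+1)%4])[::-1])).round(1) for i in range(4)])
E
```

```text
[[ 0.64308881 -0.1353211 ]
 [ 0.64336879 -0.0119087 ]
 [ 0.46769589 -0.00742633]
 [ 0.45754387 -0.1320337 ]] [ 0.55292434 -0.07167246] [np.float64(-90.1), np.float64(-1.5), np.float64(85.3), np.float64(179.0)]
```

Call:
{"method": "arm_command", "body": {"series": [[30,[-2,-1,60],0],[30,[-2,-1,110],0],[30,[-2,-1,150],0],[30,[-2,-1,190],0],[30,[-2,-1,210],0],[30,[-2,-1,221],0],[30,[-2,-1,221],0]]}}

```text
t: 6.88
eef_pos: [0.5967, -0.0715, 0.0689]
tool_rot: [0.0, -0.701, 0.713, 0.0]
contact_force: [-0.4, -0.1, -1.0]
gripper_width: 0.569
```

```bash
python3 - <<'E'
from meas import *
s=read_camera("side"); crop(s,240,120,440,280,4,"pics/s5.png")
go(.595,-.0735,.065,89)
E
```

```text
pos [ 0.5972 -0.0718  0.0697] jawdeg -91.0 q7 -1.81 F [-0.2 -0.  -1.2] w 48.6 t 6.92 zax [ 0.001  0.    -1.   ]
shift mm [1.8 2.2 4.7]
roll 0.001 alt -3.141
```

View pics/s5.png

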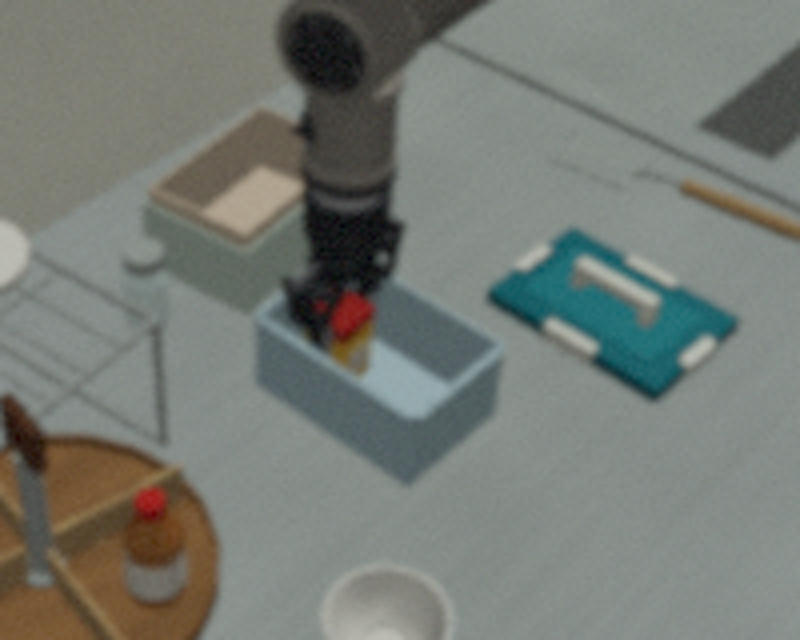

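Call:
{"method": "arm_command", "body": {"series": [[30,[0,0,4],0],[30,[0,0,5],0],[60,[0,0,5],0],[60,[0,0,5],0],[60,[0,0,3],0],[60,[0,0,-30],0],[60,[0,0,-80],0],[60,[0,0,-130],0]]}}

```text
t: 7.92
eef_pos: [0.5963, -0.0721, 0.2004]
tool_rot: [-0.0, -0.701, 0.713, 0.0]
contact_force: [0.3, -0.3, 0.1]
gripper_width: 0.702
```

Call:
{"method": "arm_command", "body": {"series": [[60,[0,0,-60],0],[60,[0,0,-100],0]]}}

```text
t: 8.18
eef_pos: [0.5971, -0.0719, 0.3023]
tool_rot: [0.001, -0.701, 0.713, -0.001]
contact_force: [0.3, -0.4, -0.3]
gripper_width: 0.704
```

```bash
python3 - <<'E'
from meas import *
s=read_camera("side"); crop(s,240,120,440,280,4,"pics/s6.png")
go(.604,.2735,.29,90-10)
E
```

```text
pos [ 0.5993 -0.0718  0.3075] jawdeg -91.0 q7 -1.7 F [1.6 0.  3.8] w 60.1 t 8.22 zax [ 0.011 -0.001 -1.   ]
shift mm [-345.4    1.4   17.2]
roll 0.157 alt -2.984
```

View pics/s6.png

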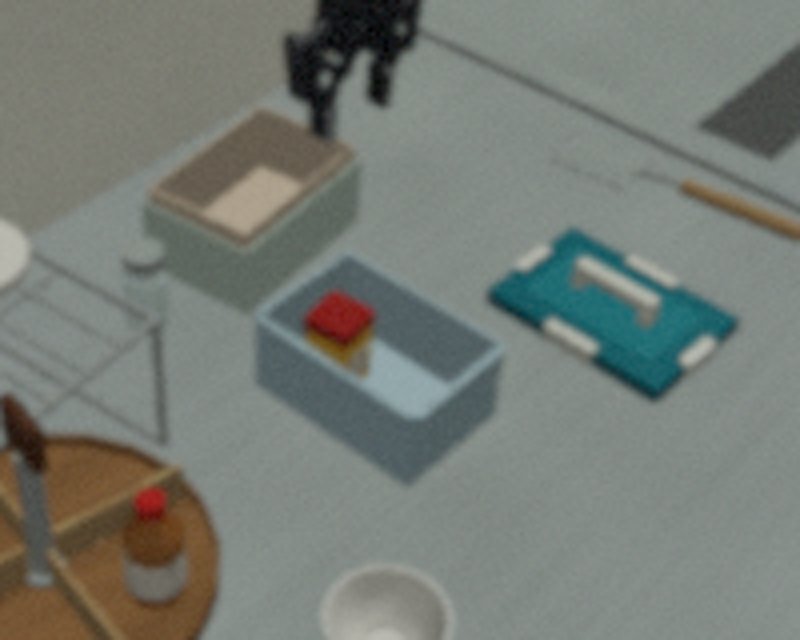

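Call:
{"method": "arm_command", "body": {"series": [[60,[-60,0,0],0],[60,[-120,0,0],0],[60,[-180,0,0],0.03],[60,[-240,0,0],0.06],[60,[-300,2,5],0.1],[60,[-340,2,10],0.157],[60,[-346,2,17],0.165],[60,[-346,2,17],0.165]]}}

```text
t: 9.22
eef_pos: [0.6002, 0.2732, 0.2808]
tool_rot: [-0.001, -0.64, 0.768, -0.0]
contact_force: [-0.2, -0.1, -0.0]
gripper_width: 0.703
```

```bash
python3 - <<'E'
from meas import *
t=read_camera("top"); s=read_camera("side"); crop(s,160,150,310,300,4,"pics/s7.png"); 
go(.604,.2735,.190,79.3)
E
```

```text
pos [0.6011 0.2717 0.2817] jawdeg -100.6 q7 -2.45 F [ 0.7  0.  -0. ] w 60.1 t 9.32 zax [ 0.    -0.001 -1.   ]
shift mm [-2.4 -2.5 91.7]
roll 0.002 alt -3.139
```

View pics/s7.png

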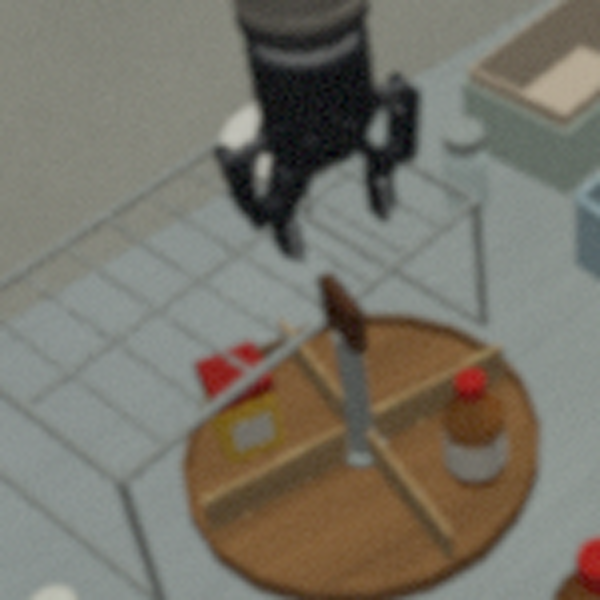

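Call:
{"method": "arm_command", "body": {"series": [[60,[-2,-2,40],0],[60,[-2,-2,75],0],[60,[-2,-2,88],0],[60,[-2,-2,88],0],[60,[-2,-2,88],0]]}}

```text
t: 9.95
eef_pos: [0.6038, 0.2757, 0.1956]
tool_rot: [0.001, -0.64, 0.769, -0.0]
contact_force: [-0.6, 0.4, -0.0]
gripper_width: 0.704
```

Call:
{"method": "arm_command", "body": {"series": [[20,[0,0,0],0],[17,[0,0,0],0],[12,[0,0,0],0],[10,[0,0,0],0],[10,[0,0,0],0],[10,[0,0,0],0],[10,[0,0,0],0]], "squeeze": 20}}

```text
t: 10.82
eef_pos: [0.6028, 0.2743, 0.1945]
tool_rot: [-0.001, -0.639, 0.769, -0.001]
contact_force: [-2.6, -4.4, 5.3]
gripper_width: 0.158
```

```bash
python3 - <<'E'
from h import *
s=read_camera("side"); crop(s,160,150,310,300,4,"pics/s8.png"); 
go(.604,.2735,.194,79.3)
E
```

```text
pos [0.6029 0.2744 0.1945] jawdeg -100.5 q7 -2.49 F [-2.4 -3.8  4.6] w 13.7 t 10.88 zax [-0.    -0.002 -1.   ]
shift mm [ 0.6 -1.3  0.5]
roll 0.004 alt -3.138
```

View pics/s8.png

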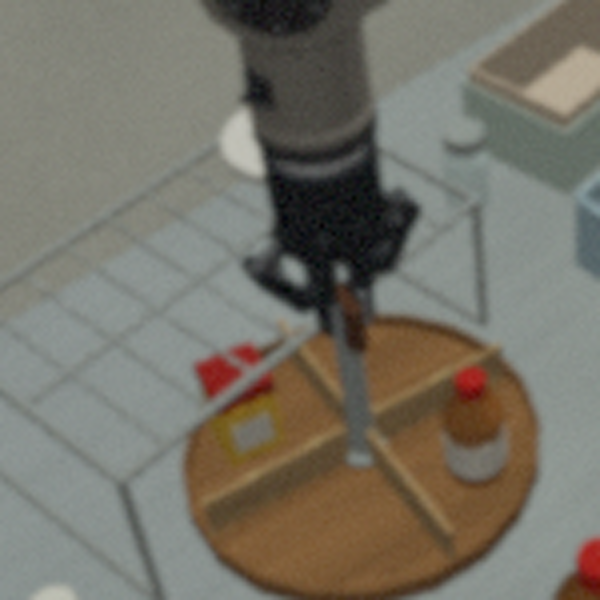

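Bar gripped at 13.7 mm with low force; turn anticlockwise gently.

Call:
{"method": "arm_command", "body": {"series": [[10,[0,0,0],-0.1],[10,[0,0,0],-0.2],[10,[0,0,0],-0.3],[10,[0,0,0],-0.4],[10,[0,0,0],-0.5],[10,[0,0,0],-0.6],[10,[0,0,0],-0.7],[10,[0,0,0],-0.8]]}}

```text
t: 11.88
eef_pos: [0.6037, 0.2707, 0.1945]
tool_rot: [0.003, 0.888, -0.459, 0.002]
contact_force: [-3.1, -13.1, 9.7]
gripper_width: 0.159
```

Call:
{"method": "arm_command", "body": {"series": [[10,[0,0,0],-0.1],[10,[0,0,0],-0.2],[10,[0,0,0],-0.3],[10,[0,0,0],-0.4],[10,[0,0,0],-0.5],[10,[0,0,0],-0.6],[10,[0,0,0],-0.7],[10,[0,0,0],-0.8]]}}

```text
t: 12.88
eef_pos: [0.6069, 0.2687, 0.1945]
tool_rot: [0.004, 0.997, -0.078, 0.003]
contact_force: [5.5, -14.2, 5.6]
gripper_width: 0.161
```

```bash
python3 - <<'E'
from h import *
s=read_camera("side"); crop(s,160,150,310,300,4,"pics/s9.png"); 
go(.604,.2735,.194,169)
E
```

```text
pos [0.607  0.2687 0.1945] jawdeg -8.7 q7 -1.05 F [  5.1 -13.9   8.1] w 13.8 t 12.93 zax [ 0.004 -0.008 -1.   ]
shift mm [-3.7 -4.3  0.4]
roll 0.04 alt -3.102
```

View pics/s9.png

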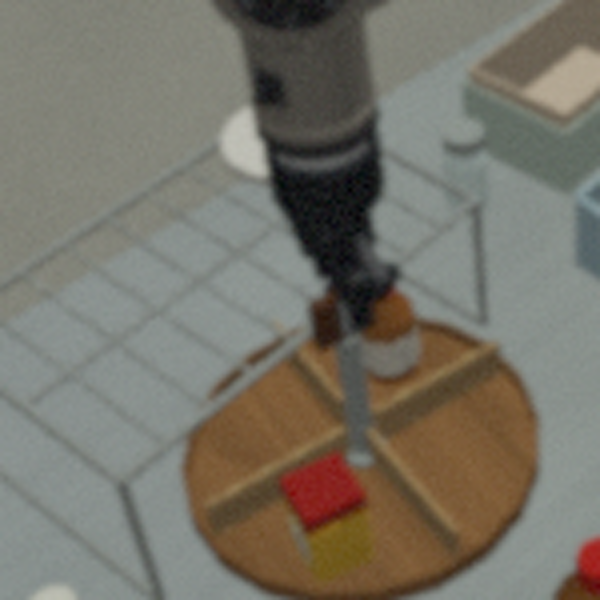

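Call:
{"method": "arm_command", "body": {"series": [[40,[0,0,0],0],[60,[0,0,0],0],[70,[0,0,0],0],[70,[0,0,-30],0],[70,[0,0,-80],0],[70,[0,0,-110],0],[85,[0,0,-110],0]]}}

```text
t: 13.8
eef_pos: [0.6033, 0.2772, 0.3068]
tool_rot: [-0.002, 0.997, -0.076, 0.002]
contact_force: [-0.4, 0.1, 0.3]
gripper_width: 0.991
```

```bash
python3 - <<'E'
from meas import *
t=read_camera("top"); s=read_camera("side"); cv2.imwrite("pics/top10.png",t); cv2.imwrite("pics/side10.png",s)
for n,i,roi in (("top",t,(215,185,250,222)),("side",s,(225,255,260,290))):
  for c in big(red(hsv(i)),roi,1):
    m=cv2.moments(c);u,v=m["m10"]/m["m00"],m["m01"]/m["m00"];print(n,u,v,cv2.contourArea(c),plane(n,u,v,.11), cv2.minAreaRect(c)); 
crop(t,190,140,300,240,6,"pics/t10.png"); crop(s,160,150,310,300,4,"pics/s10.png")
go(.556,.346,.29,80)
E
```

```text
side 240.0665137614679 272.0022935779817 218.0 [0.54839008 0.35236888 0.11      ] ((239.80001831054688, 272.1000061035156), (14.310833930969238, 17.441329956054688), 63.43495178222656)
pos [0.6024 0.2756 0.3032] jawdeg -8.7 q7 -1.0 F [ 0.1  0.5 -0.2] w 84.8 t 13.9 zax [-0. -0. -1.]
shift mm [-56.6 -62.5  13.2]
roll -1.549 alt 1.593
```

View pics/t10.png

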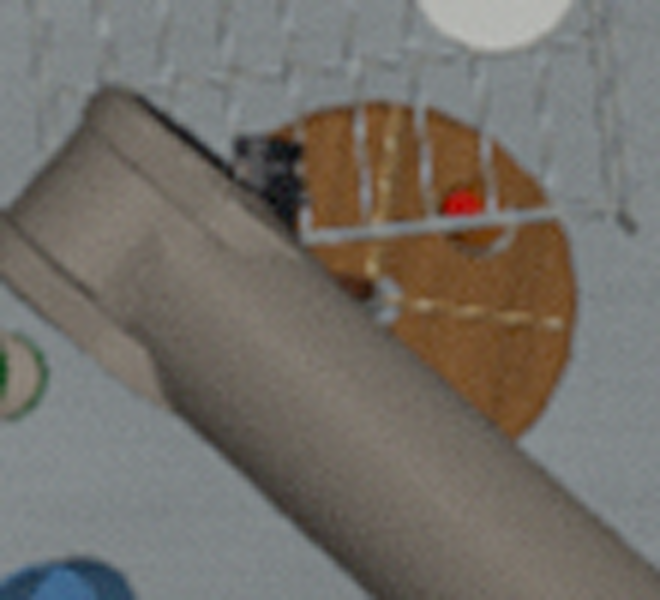

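View pics/s10.png

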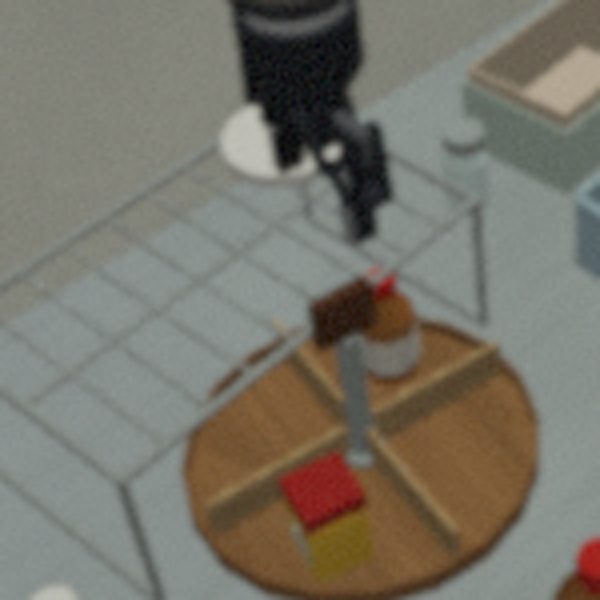

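```bash
python3 - <<'E'
from h import *
P=np.array([plane("side",160+a/4-.4,150+b/4-.4,.11)[:2] for a,b in [(280,485),(333,454),(367,495),(307,531)]])
print(P,P.mean(0),[np.degrees(np.arctan2(*(P[i]-P[(i+1)%4])[::-1])).round(1) for i in range(4)],[np.linalg.norm(P[i]-P[(i+1)%4]).round(4) for i in range(4)])
f=lambda a:plane("side",160+a[0]/4-.4,150+a[1]/4-.4,.07)[:2]
d=f((210,500))-f((497,347)); print(np.degrees(np.arctan2(d[1],d[0])))
E
```

```text
[[0.57326609 0.36976734]
 [0.56704607 0.3266044 ]
 [0.52140834 0.33393151]
 [0.52866869 0.38184333]] [0.5475973  0.35303664] [np.float64(81.8), np.float64(-9.1), np.float64(-98.6), np.float64(164.8)] [np.float64(0.0436), np.float64(0.0462), np.float64(0.0485), np.float64(0.0462)]
79.35157845067154
```

Call:
{"method": "arm_command", "body": {"series": [[85,[-10,-12,0],-0.18],[85,[-20,-25,0],-0.36],[85,[-30,-40,0],-0.54],[85,[-40,-50,0],-0.72],[85,[-55,-62,0],-0.9],[85,[-55,-62,0],-1.08],[85,[-55,-62,0],-1.26],[85,[-55,-62,0],-1.44]]}}

```text
t: 14.9
eef_pos: [0.5573, 0.3447, 0.3018]
tool_rot: [-0.0, 0.798, 0.603, -0.001]
contact_force: [0.4, 0.1, -0.7]
gripper_width: 0.994
```

```bash
python3 - <<'E'
from h import *
go(.5495,.351,.15,80)
E
```

```text
pos [0.5573 0.3447 0.3018] jawdeg 74.1 q7 0.18 F [ 0.4  0.1 -0.7] w 84.9 t 14.9 zax [-0.002 -0.002 -1.   ]
shift mm [  4.2  -9.  151.8]
roll -0.103 alt 3.039
```

Call:
{"method": "arm_command", "body": {"series": [[85,[4,-9,50],-0.105],[85,[4,-9,100],-0.105],[85,[4,-9,150],-0.105],[85,[4,-9,150],-0.105],[85,[4,-9,150],-0.105]]}}

```text
t: 15.52
eef_pos: [0.5504, 0.3524, 0.155]
tool_rot: [-0.0, 0.767, 0.641, 0.001]
contact_force: [-0.4, 0.5, 1.0]
gripper_width: 0.998
```

```bash
python3 - <<'E'
from meas import *
t=read_camera("top"); s=read_camera("side")
crop(s,160,150,310,300,4,"pics/s11.png")
go(.5495,.351,.092,80)
crop(t,190,140,300,240,6,"pics/t11.png")
E
```

```text
pos [0.551  0.3528 0.1562] jawdeg 79.8 q7 0.16 F [ 0.4 -0.2  0.6] w 85.2 t 15.62 zax [ 0.002  0.002 -1.   ]
shift mm [-2.2 -1.3 64.2]
roll -0.004 alt 3.137
```

View pics/s11.png

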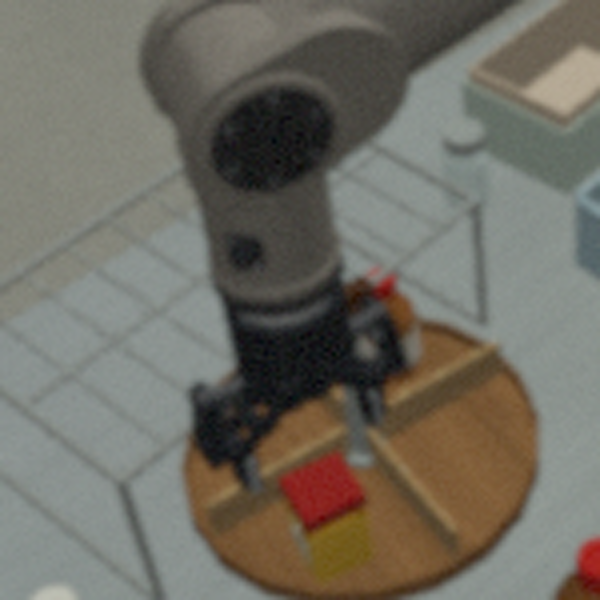

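View pics/t11.png

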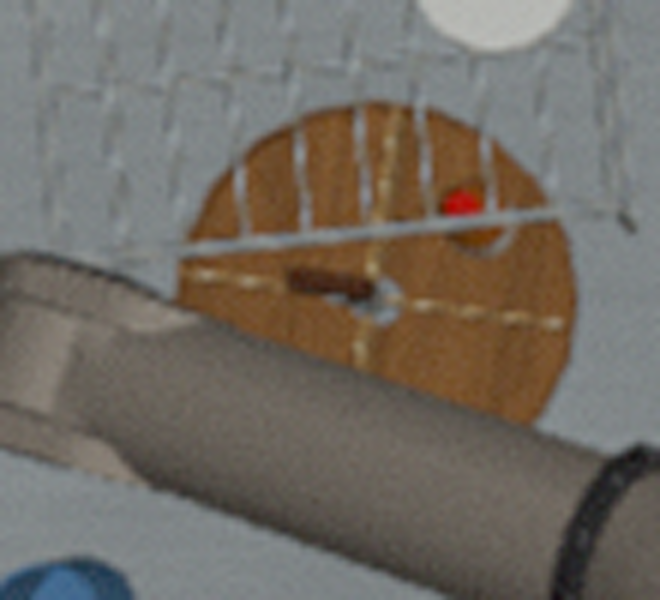

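Call:
{"method": "arm_command", "body": {"series": [[85,[-2,-1,30],0],[85,[-2,-1,55],0],[85,[-2,-1,63],0],[85,[-2,-1,63],0],[85,[-2,-1,63],0]]}}

```text
t: 16.25
eef_pos: [0.5494, 0.3504, 0.0919]
tool_rot: [-0.0, 0.767, 0.641, 0.001]
contact_force: [0.0, 1.0, -0.3]
gripper_width: 0.998
```

Call:
{"method": "arm_command", "body": {"series": [[30,[0,0,0],0],[30,[0,0,0],0],[30,[0,0,0],0],[30,[0,0,0],0],[30,[0,0,0],0],[30,[0,0,0],0]], "squeeze": 60}}

```text
t: 17.0
eef_pos: [0.5493, 0.3501, 0.0916]
tool_rot: [0.0, 0.767, 0.641, 0.001]
contact_force: [0.3, -0.0, 4.9]
gripper_width: 0.564
```

```bash
python3 - <<'E'
from meas import *
s=read_camera("side")
crop(s,160,150,310,300,4,"pics/s12.png")
go(.5495,.351,.29,80)
E
```

```text
pos [0.5494 0.3501 0.0916] jawdeg 79.7 q7 0.11 F [0.2 0.1 5.6] w 47.9 t 17.05 zax [ 0.001  0.001 -1.   ]
shift mm [ 1.100e+00  1.000e-01 -1.984e+02]
roll -0.004 alt 3.137
```

View pics/s12.png

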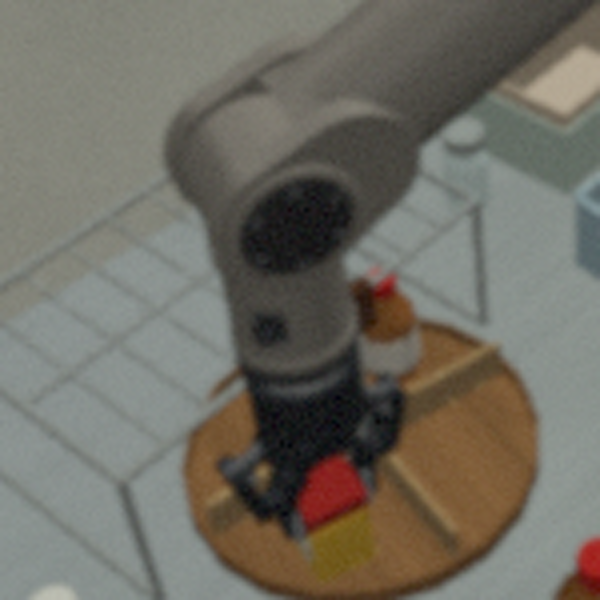

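Call:
{"method": "arm_command", "body": {"series": [[30,[0,0,-50],0],[30,[0,0,-100],0],[30,[0,0,-150],0],[30,[0,0,-205],0],[30,[0,0,-205],0],[30,[0,0,-205],0]]}}

```text
t: 17.8
eef_pos: [0.5489, 0.3491, 0.2948]
tool_rot: [0.0, 0.767, 0.641, -0.001]
contact_force: [0.9, -0.0, -2.5]
gripper_width: 0.56
```

```bash
python3 - <<'E'
from meas import *
t=read_camera("top"); cv2.imwrite("pics/top13.png",t); H=hsv(t)
for c in big(blue(H),(290,165,382,250),2): print("tub",cv2.contourArea(c),cv2.boundingRect(c),wrect("top",c,.084))
for c in big(teal(H),(300,120,450,280),1): print("teal",wrect("top",c,.018))
s=read_camera("side"); cv2.imwrite("pics/side13.png",s)
go(.515,-.073,.29,89)
E
```

```text
tub 1365.0 (321, 176, 32, 48) ((555.1952514648438, -73.07318115234375), (124.96419525146484, 189.17141723632812), 88.68585968017578)
tub 0.0 (377, 245, 5, 2) ((365.7213134765625, -237.69947814941406), (16.425128936767578, 2.899080753326416), 74.71361541748047)
teal ((458.0772705078125, -315.53131103515625), (137.51080322265625, 193.42755126953125), 88.05127716064453)
pos [0.5487 0.3488 0.2937] jawdeg 79.8 q7 0.25 F [-0.   0.1 -1.2] w 48.0 t 17.9 zax [-0.002 -0.002 -1.   ]
shift mm [-421.    41.9    4.7]
roll -0.161 alt 2.98
```

View pics/side13.png

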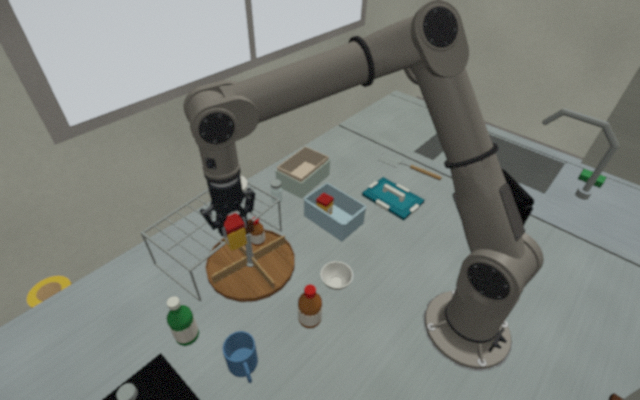

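Call:
{"method": "arm_command", "body": {"series": [[30,[-60,0,-5],0],[30,[-120,5,-5],-0.02],[30,[-180,12,-5],-0.05],[30,[-240,20,-5],-0.08],[30,[-300,28,0],-0.11],[30,[-360,36,0],-0.14],[30,[-410,42,4],-0.161],[30,[-421,42,4],-0.161]]}}

```text
t: 18.9
eef_pos: [0.5143, -0.0769, 0.2896]
tool_rot: [-0.001, 0.716, 0.698, -0.001]
contact_force: [0.5, 0.3, -1.1]
gripper_width: 0.563
```

Call:
{"method": "arm_command", "body": {"series": [[30,[0,0,50],0],[30,[0,0,70],0],[30,[0,0,70],0]]}}

```text
t: 19.27
eef_pos: [0.5145, -0.0712, 0.2206]
tool_rot: [-0.001, 0.713, 0.701, -0.001]
contact_force: [-0.3, 0.1, -0.2]
gripper_width: 0.567
```

```bash
python3 - <<'E'
from meas import *
s=read_camera("side"); crop(s,240,120,440,280,4,"pics/s14.png")
go(.5145,-.073,.066,89)
E
```

```text
pos [ 0.5156 -0.071   0.222 ] jawdeg 89.1 q7 1.03 F [-0.4 -0.6 -1. ] w 48.1 t 19.32 zax [-0.     0.001 -1.   ]
shift mm [ -2.2  -0.9 156. ]
roll 0.001 alt -3.14
```

View pics/s14.png

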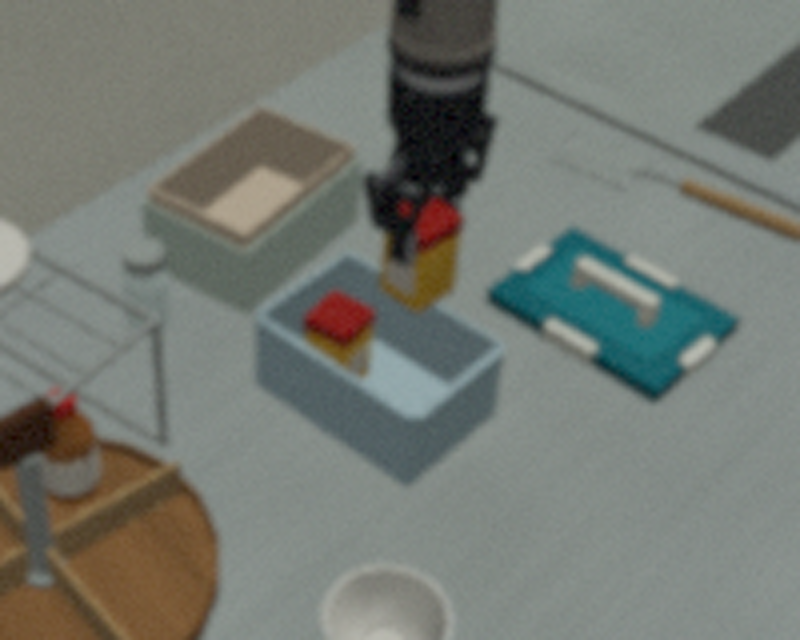

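Call:
{"method": "arm_command", "body": {"series": [[30,[-2,-1,50],0],[30,[-2,-1,90],0],[30,[-2,-1,130],0],[30,[-2,-1,150],0],[30,[-2,-1,156],0],[30,[-2,-1,156],0]]}}

```text
t: 20.08
eef_pos: [0.5154, -0.0738, 0.0669]
tool_rot: [0.001, 0.713, 0.701, 0.001]
contact_force: [-0.5, 0.1, -1.4]
gripper_width: 0.561
```

```bash
python3 - <<'E'
from h import *
go(.515,-.073,.064,89)
s=read_camera("side"); crop(s,240,120,440,280,4,"pics/s15.png")
E
```

```text
pos [ 0.5154 -0.0738  0.0669] jawdeg 89.0 q7 0.85 F [-0.5  0.1 -1.4] w 47.9 t 20.07 zax [ 0.002  0.    -1.   ]
shift mm [ 0.8 -0.5  2.9]
roll -0.0 alt 3.141
```

View pics/s15.png

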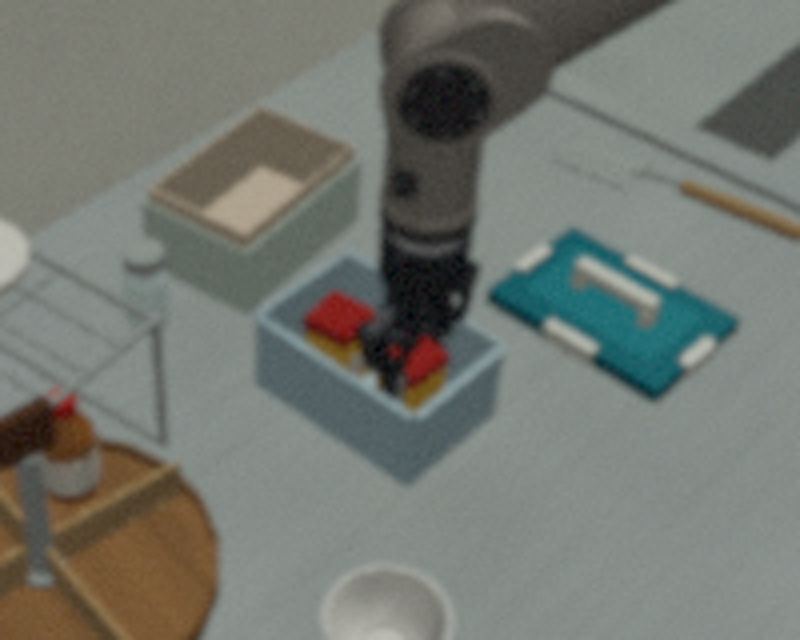

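Call:
{"method": "arm_command", "body": {"series": [[30,[0,0,3],0],[60,[0,0,4],0],[60,[0,0,3],0],[60,[0,0,2],0],[60,[0,0,-40],0],[60,[0,0,-100],0],[60,[0,0,-160],0],[60,[0,0,-200],0]]}}

```text
t: 21.12
eef_pos: [0.5149, -0.0736, 0.2686]
tool_rot: [0.001, 0.713, 0.701, 0.001]
contact_force: [-0.2, -1.1, 0.7]
gripper_width: 0.704
```

Call:
{"method": "arm_command", "body": {"series": [[60,[-60,0,-30],0],[60,[-120,0,-40],0],[60,[-150,0,-40],0],[60,[-150,0,-40],0]]}}

```text
t: 21.62
eef_pos: [0.5112, -0.2276, 0.3053]
tool_rot: [-0.0, 0.715, 0.699, -0.0]
contact_force: [-0.8, 0.7, -0.1]
gripper_width: 0.703
```

```bash
python3 - <<'E'
from meas import *
go()
t=read_camera("top"); cv2.imwrite("pics/top16.png",t); H=hsv(t)
s=read_camera("side"); cv2.imwrite("pics/side16.png",s)
crop(s,240,120,440,280,4,"pics/s16.png");crop(t,300,110,470,260,4,"pics/t16.png")
E
```

```text
pos [ 0.5112 -0.2276  0.3053] jawdeg 88.6 q7 1.38 F [-0.8  0.7 -0.1] w 60.0 t 21.62 zax [-0.001  0.    -1.   ]
shift mm [0. 0. 0.]
```

View pics/s16.png

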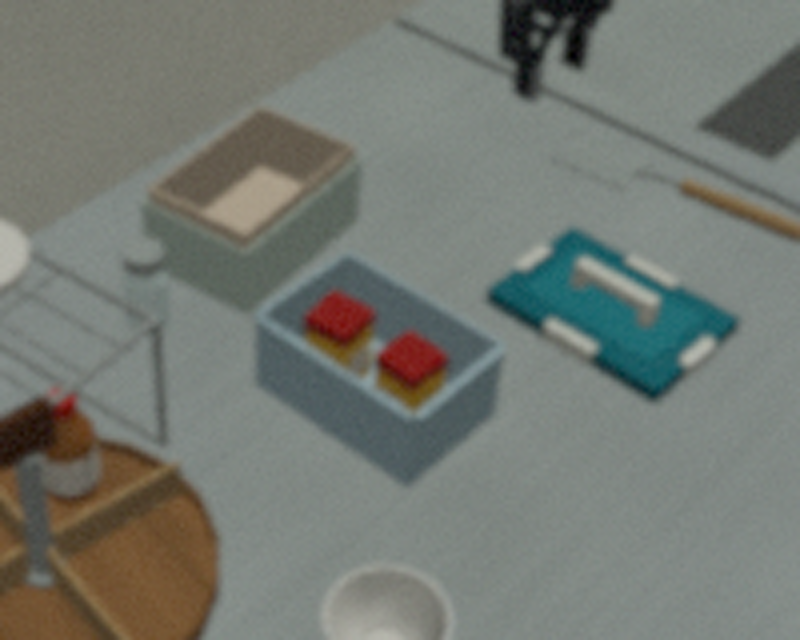

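View pics/t16.png

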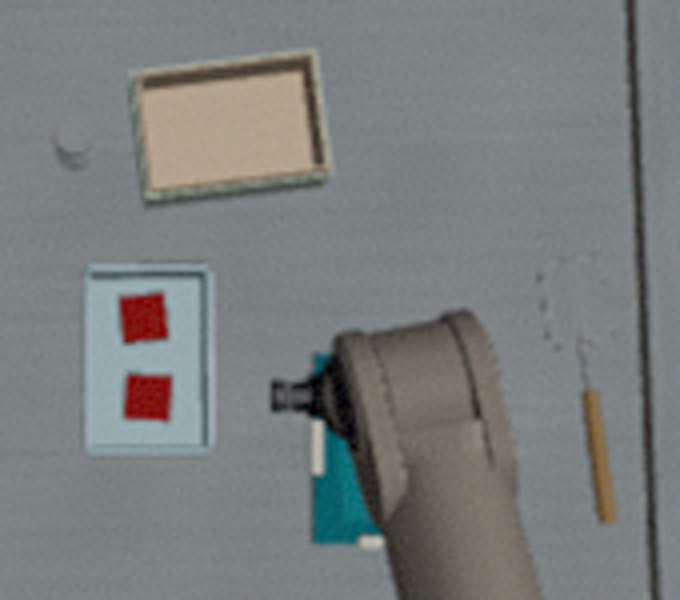

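```bash
cat > fit.py <<'E'
from meas import *
def up(i,roi,k=8):
    x0,y0,x1,y1=roi; return cv2.resize(i[y0:y1,x0:x1],None,fx=k,fy=k,interpolation=cv2.INTER_CUBIC)
def pts(c,roi,k=8): return (c.reshape(-1,2)+.5)/k-.5+np.array(roi[:2])
def quad(mask,roi,n,z,k=8):
    cs,_=cv2.findContours(mask,cv2.RETR_EXTERNAL,cv2.CHAIN_APPROX_NONE); c=max(cs,key=cv2.contourArea)
    P=np.array([plane(n,u,v,z)[:2]*1000 for u,v in pts(c,roi,k)],np.float32)
    (cx,cy),(w,h),a=cv2.minAreaRect(P); 
    if w<h: w,h,a=h,w,a+90
    th=np.radians(a); e=np.array([np.cos(th),np.sin(th)]); f=np.array([-e[1],e[0]])
    L=(P-[cx,cy])@e; M=(P-[cx,cy])@f; res=[]
    out={}
    for name,sel in (("+l",(L>w/2-8)&(abs(M)<h*.35)),("-l",(L<-w/2+8)&(abs(M)<h*.35)),("+m",(M>h/2-8)&(abs(L)<w*.35)),("-m",(M<-h/2+8)&(abs(L)<w*.35))):
        q=P[sel]; vx,vy,x,y=cv2.fitLine(q,cv2.DIST_HUBER,0,.01,.01).ravel(); ang=np.degrees(np.arctan2(vy,vx)); out[name]=(q.mean(0).round(1),((ang+45)%90-45).round(2))
    s=lambda a:out[a][0]
    ctr=np.array([ (s("+l")+s("-l"))/2@e, (s("+m")+s("-m"))/2@f]); c=e*ctr[0]+f*ctr[1]
    print(n,"z",z,"ctr",c.round(1),"L",((s("+l")-s("-l"))@e).round(1),"W",((s("+m")-s("-m"))@f).round(1),"ang",{k:v[1] for k,v in out.items()}, "a",round(a,2)); return c
E
python3 - <<'E'
from fit import *
t0=cv2.imread("pics/top0.png"); t=cv2.imread("pics/top16.png"); s=cv2.imread("pics/side16.png")
roi=(312,168,362,232); H=cv2.cvtColor(up(cv2.GaussianBlur(t,(3,3),0),roi),cv2.COLOR_BGR2HSV)
print("bg",H[20,20],"rim",H[220,75])
S=up(cv2.GaussianBlur(t,(3,3),0),roi).astype(int)
d=S[...,0]-S[...,2]; print("b-r row",d[256,::16]); 
m=(d>20).astype(np.uint8)*255; m=cv2.morphologyEx(m,cv2.MORPH_CLOSE,np.ones((25,25)))
cv2.imwrite("pics/m_tub.png",m)
for z in (.084,.088): quad(m,roi,"top",z)
roi=(370,190,420,255); S=up(cv2.GaussianBlur(t0,(3,3),0),roi).astype(int); d=S[...,1]-S[...,2]; print(d[256,::16])
m=(d>28).astype(np.uint8)*255; m=cv2.morphologyEx(m,cv2.MORPH_OPEN,np.ones((25,25))); m=cv2.morphologyEx(m,cv2.MORPH_CLOSE,np.ones((121,121))); cv2.imwrite("pics/m_lid.png",m)
for z in (0,.009,.018): quad(m,roi,"top",z)
# handle
Wm=lambda i,r:((up(i,r).min(2)>130)*255).astype(np.uint8)
for n,i,r in (("top",t0,(390,205,404,240)),("side",s,(380,180,408,203))):
    cs,_=cv2.findContours(Wm(i,r),cv2.RETR_EXTERNAL,cv2.CHAIN_APPROX_NONE); c=max(cs,key=cv2.contourArea)
    p=pts(c,r); (cc,wh,a)=cv2.minAreaRect(p.astype(np.float32)); print(n,cc,wh,a,plane(n,*cc,.048)); 
E
```

```text
bg [ 94  14 129] rim [ 97  30 152]
b-r row [ 8  8  8  7 11 21 24 24 23 24 24 23 24 24 24 24 24 23 24 20 15  9  8  7
  8]
top z 0.084 ctr [554.2 -70. ] L 183.0 W 117.1 ang {'+l': np.float32(-1.68), '-l': np.float32(-4.37), '+m': np.float32(-3.56), '-m': np.float32(-0.79)} a 178.14
top z 0.088 ctr [554.  -69.9] L 182.6 W 116.9 ang {'+l': np.float32(-1.68), '-l': np.float32(-4.37), '+m': np.float32(-3.56), '-m': np.float32(-0.79)} a 178.14
[  6   6   6   6   1   6  68  94 100 100 103 102  44  -3   4  81 100 100
  96  81  22   1   5   5   6]Traceback (most recent call last):
  File "<stdin>", line 12, in <module>
  File "fit.py", line 7, in quad
    P=np.array([plane(n,u,v,z)[:2]*1000 for u,v in pts(c,roi,k)],np.float32)
                ~~~~~^^^^^^^^^
  File "h.py", line 10, in plane
    o,d=ray(n,u,v); return o+d*(z-o[2])/d[2]
        ~~~^^^^^^^
  File "h.py", line 8, in ray
    m,f=cam(n); d=m["R"].T@np.array([(u-m["cx"])/f,(v-m["cy"])/f,1]); return -m["R"].T@m["t"],d/np.linalg.norm(d)
        ~~~^^^
  File "h.py", line 4, in cam
    m=camera_model(n); f=200/np.tan(np.radians(m["fov_y"])/2); return m,f
ValueError: time passes only in moves, steps and waits
```

```bash
sed -i 's/^def cam(n):/import functools\n@functools.lru_cache(None)\ndef cam(n):/' h.py
python3 - <<'E'
from fit import *
t0=cv2.imread("pics/top0.png"); t=cv2.imread("pics/top16.png"); s=cv2.imread("pics/side16.png")
roi=(312,168,362,232)
S=up(cv2.GaussianBlur(t,(3,3),0),roi).astype(int)
d=S[...,0]-S[...,2]
for th in (14,16):
    m=(d>th).astype(np.uint8)*255; m=cv2.morphologyEx(m,cv2.MORPH_CLOSE,np.ones((25,25)))
    cv2.imwrite("pics/m_tub.png",m); quad(m,roi,"top",.084)
roi=(370,190,420,255); S=up(cv2.GaussianBlur(t0,(3,3),0),roi).astype(int); d=S[...,1]-S[...,2]
m=(d>45).astype(np.uint8)*255; m=cv2.morphologyEx(m,cv2.MORPH_OPEN,np.ones((25,25))); cv2.imwrite("pics/m_lid.png",m)
m2=np.zeros_like(m); cs,_=cv2.findContours(m,cv2.RETR_EXTERNAL,cv2.CHAIN_APPROX_NONE); c=max(cs,key=cv2.contourArea); cv2.fillPoly(m2,[cv2.convexHull(c)],255)
for z in (0,.018): quad(m2,roi,"top",z)
Wm=lambda i,r:((up(i,r).min(2)>130)*255).astype(np.uint8)
for n,i,r in (("top",t0,(390,205,404,240)),("side",s,(380,180,408,203))):
    cs,_=cv2.findContours(Wm(i,r),cv2.RETR_EXTERNAL,cv2.CHAIN_APPROX_NONE); c=max(cs,key=cv2.contourArea)
    p=pts(c,r); (cc,wh,a)=cv2.minAreaRect(p.astype(np.float32)); print(n,cc,wh,a,plane(n,*cc,.048)); 
cv2.imwrite("pics/m.png",np.hstack([cv2.resize(cv2.imread("pics/m_tub.png"),(400,512)),cv2.resize(cv2.imread("pics/m_lid.png"),(400,512))]))
E
```

```text
top z 0.084 ctr [555.3 -72.1] L 192.5 W 129.1 ang {'+l': np.float32(-1.2), '-l': np.float32(-0.76), '+m': np.float32(-1.84), '-m': np.float32(-1.31)} a 178.65
top z 0.084 ctr [555.3 -71.7] L 190.0 W 125.6 ang {'+l': np.float32(-1.12), '-l': np.float32(-0.91), '+m': np.float32(-2.08), '-m': np.float32(-1.29)} a 178.69
top z 0 ctr [ 458.5 -320. ] L 198.2 W 139.7 ang {'+l': np.float32(-1.68), '-l': np.float32(-2.15), '+m': np.float32(-1.95), '-m': np.float32(-2.03)} a 178.05
top z 0.018 ctr [ 458.9 -316.6] L 196.0 W 138.1 ang {'+l': np.float32(-1.68), '-l': np.float32(-2.15), '+m': np.float32(-1.95), '-m': np.float32(-2.03)} a 178.05
top (396.375, 221.875) (22.374996185302734, 3.624999523162842) 90.0 [ 0.45886475 -0.31743017  0.048     ]
side (400.6875, 185.25) (11.375, 13.5) 90.0 [ 0.45367183 -0.35942679  0.048     ]
```

View pics/m.png

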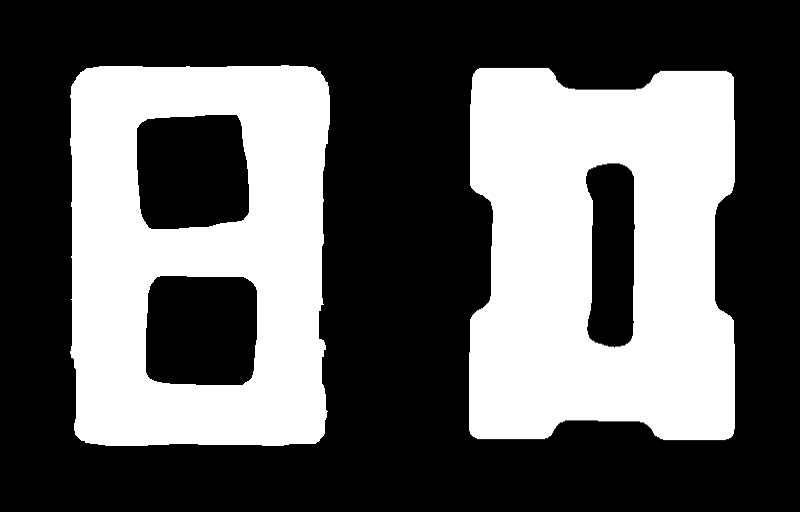

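```bash
python3 - <<'E'
from h import *
go(.4587,-.3173,.12,88.1)
E
```

```text
pos [ 0.5116 -0.2233  0.3057] jawdeg 89.0 q7 1.38 F [-0.1  0.5 -0.7] w 60.1 t 21.73 zax [-0.     0.001 -1.   ]
shift mm [-95.  -51.2 185.7]
roll 0.016 alt -3.126
```

Call:
{"method": "arm_command", "body": {"series": [[50,[-50,-25,50],0.016],[50,[-95,-51,100],0.016],[50,[-95,-51,150],0.016],[50,[-95,-51,186],0.016],[50,[-95,-51,186],0.016],[50,[-95,-51,186],0.016]]}}

```text
t: 22.48
eef_pos: [0.4608, -0.3169, 0.1218]
tool_rot: [0.001, 0.718, 0.696, 0.001]
contact_force: [0.2, 0.3, 0.1]
gripper_width: 0.592
```

```bash
python3 - <<'E'
from h import *
s=read_camera("side"); crop(s,340,110,470,230,5,"pics/s17.png")
s=read_camera("side"); go(.4587,-.3173,.042,88.1)
E
```

```text
pos [ 0.4609 -0.3177  0.1222] jawdeg 88.1 q7 1.38 F [ 0.2  0.7 -0. ] w 50.3 t 22.57 zax [ 0.003 -0.002 -1.   ]
shift mm [ 0.4 -2.5 80.2]
roll 0.001 alt -3.141
```

View pics/s17.png

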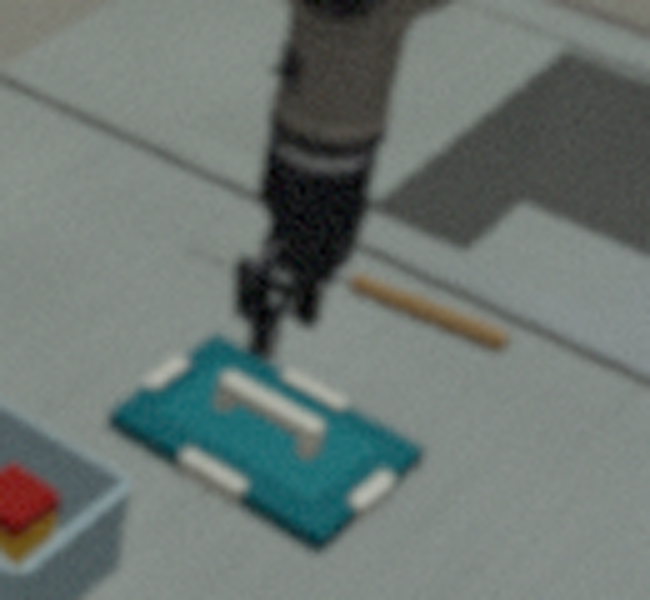

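```bash
python3 - <<'E'
from h import *
print(plane("side",340+274/5-.4,110+402/5-.4,.048))
P=np.array([plane("side",340+a/5-.4,110+b/5-.4,.012)[:2] for a,b in [(215,337),(110,418),(318,545),(422,455)]]);print(P.mean(0))
E
```

```text
[ 0.45601879 -0.31853755  0.048     ]
[ 0.45848563 -0.31860137]
```

Call:
{"method": "arm_command", "body": {"series": [[50,[0,-2,30],0],[50,[0,-2,60],0],[50,[0,-2,78],0],[50,[0,-2,79],0],[50,[0,-2,79],0]]}}

```text
t: 23.2
eef_pos: [0.458, -0.3181, 0.042]
tool_rot: [0.001, 0.719, 0.695, 0.0]
contact_force: [0.1, 0.1, 0.3]
gripper_width: 0.586
```

Call:
{"method": "arm_command", "body": {"series": [[20,[0,0,0],0],[5,[0,0,0],0],[5,[0,0,0],0],[5,[0,0,0],0],[5,[0,0,0],0],[5,[0,0,0],0]], "squeeze": 80}}

```text
t: 23.95
eef_pos: [0.4575, -0.3183, 0.0417]
tool_rot: [0.001, 0.719, 0.695, -0.0]
contact_force: [-1.2, 0.1, 6.4]
gripper_width: 0.169
```

Call:
{"method": "arm_command", "body": {"series": [[5,[0,0,-40],0],[5,[0,0,-80],0],[5,[0,0,-130],0],[5,[0,0,-160],0],[5,[0,0,-160],0]]}}

```text
t: 24.58
eef_pos: [0.4582, -0.3184, 0.2029]
tool_rot: [0.002, 0.719, 0.695, 0.0]
contact_force: [0.1, -0.0, -1.7]
gripper_width: 0.17
```

```bash
python3 - <<'E'
from h import *
s=read_camera("side"); crop(s,280,90,470,240,4,"pics/s18.png")
go(.5553,-.072,.2,88.7)
E
```

```text
pos [ 0.457  -0.3183  0.2011] jawdeg 88.0 q7 1.46 F [ 0.  -0.1 -1.7] w 14.3 t 24.62 zax [ 0.001 -0.001 -1.   ]
shift mm [249.5  89.8   0.9]
roll -0.012 alt 3.13
```

View pics/s18.png

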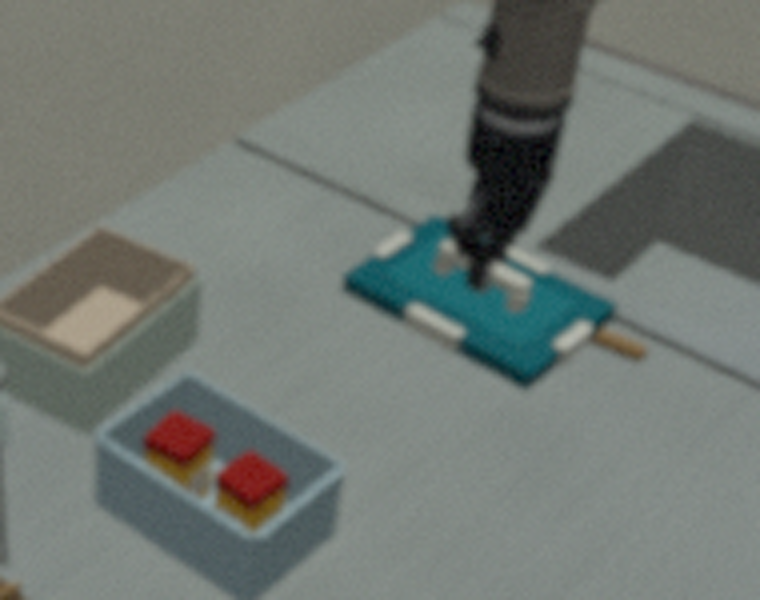

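Call:
{"method": "arm_command", "body": {"series": [[5,[50,15,0],0],[5,[100,35,0],0],[5,[150,55,0],0],[5,[200,75,0],-0.012],[5,[240,87,10],-0.012],[5,[249,89,25],-0.012],[5,[249,89,45],-0.012],[5,[249,89,45],-0.012]]}}

```text
t: 25.62
eef_pos: [0.5524, -0.0743, 0.1528]
tool_rot: [-0.002, 0.715, 0.699, -0.002]
contact_force: [-0.6, -0.6, -1.8]
gripper_width: 0.167
```

Call:
{"method": "arm_command", "body": {"series": [[5,[0,0,5],0],[5,[0,0,10],0],[5,[0,0,10],0]]}}

```text
t: 26.0
eef_pos: [0.5543, -0.0727, 0.1456]
tool_rot: [-0.0, 0.715, 0.699, -0.0]
contact_force: [0.1, -0.7, -1.5]
gripper_width: 0.169
```

```bash
python3 - <<'E'
from h import *
s=read_camera("side"); cv2.imwrite("pics/side19.png",s); crop(s,290,160,380,250,8,"pics/s19.png")
t=read_camera("top"); cv2.imwrite("pics/top19.png",t); crop(t,300,150,380,240,7,"pics/t19.png")
go(.5543,-.0722,.12,88.7)
E
```

```text
pos [ 0.5546 -0.0723  0.1461] jawdeg 88.7 q7 0.96 F [-0.1  0.1 -0.9] w 14.7 t 26.1 zax [ 0. -0. -1.]
shift mm [ 0.1 -0.3 26.1]
roll 0.001 alt -3.141
```

View pics/s19.png

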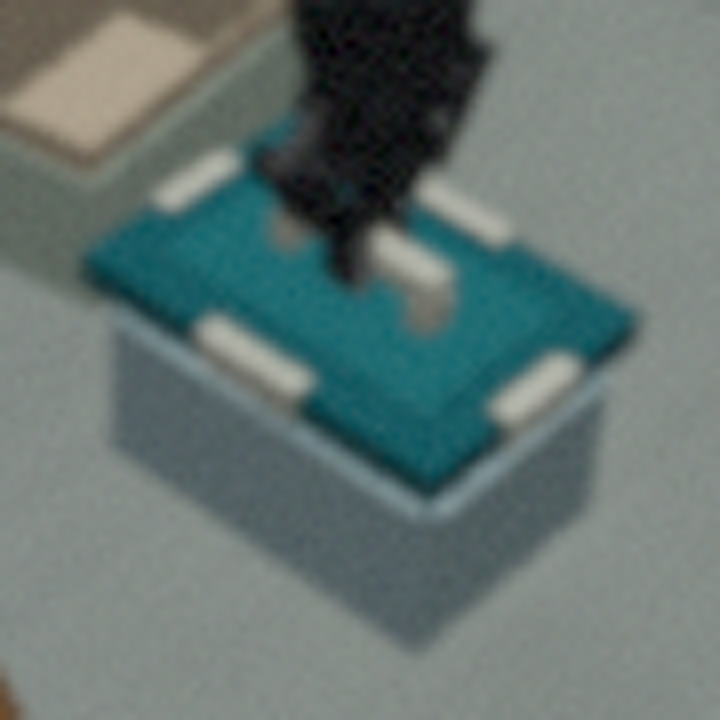

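View pics/t19.png

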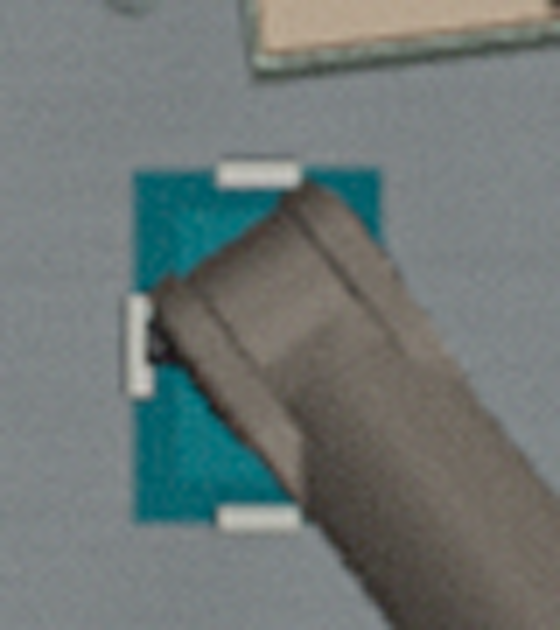

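```bash
python3 - <<'E'
from h import *
for z in (.106,.114,.122): print(plane("top",300+258/7-.43,150+346.5/7-.43,z))
f=lambda a,z:plane("side",290+a[0]/8-.44,160+a[1]/8-.44,z)[:2]
print("lid front corner",f((432,492),.106),"tub corner",f((430,515),.086))
E
```

```text
[ 0.55578578 -0.07183526  0.106     ]
[ 0.55546505 -0.07153232  0.114     ]
[ 0.55514432 -0.07122937  0.122     ]
lid front corner [ 0.46189217 -0.00840705] tub corner [ 0.46545193 -0.01367322]
```

Call:
{"method": "arm_command", "body": {"series": [[5,[0,0,5],0],[5,[0,0,10],0],[5,[0,0,15],0],[5,[0,0,18],0],[5,[0,0,18],0],[5,[0,0,18],0]]}}

```text
t: 26.85
eef_pos: [0.5546, -0.0723, 0.1279]
tool_rot: [0.0, 0.715, 0.699, 0.0]
contact_force: [0.3, -0.2, -1.2]
gripper_width: 0.17
```

Call:
{"method": "arm_command", "body": {"series": [[5,[0,0,2],0],[5,[0,0,4],0],[5,[0,0,6],0],[5,[0,0,6],0]]}}

```text
t: 27.35
eef_pos: [0.5554, -0.0727, 0.123]
tool_rot: [0.001, 0.715, 0.699, 0.0]
contact_force: [-0.3, -2.7, 6.5]
gripper_width: 0.17
```

```bash
python3 - <<'E'
from h import *
s=read_camera("side"); crop(s,290,160,380,250,8,"pics/s20.png")
go(.5543,-.0722,.116,88.7)
E
```

```text
pos [ 0.5554 -0.0728  0.1229] jawdeg 88.7 q7 0.93 F [-0.8 -3.   6.3] w 14.2 t 27.4 zax [ 0.002 -0.002 -1.   ]
shift mm [ 0.6 -1.1  6.9]
roll 0.001 alt -3.141
```

View pics/s20.png

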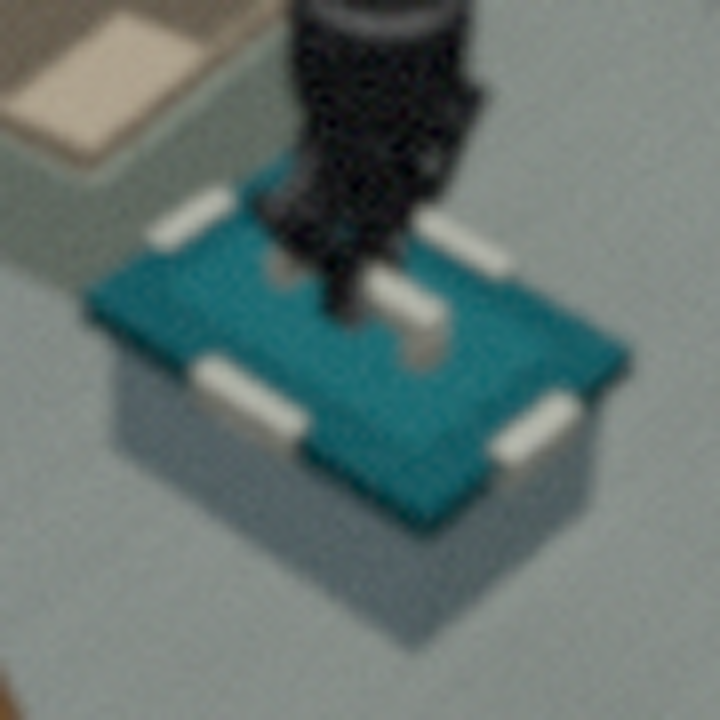

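Call:
{"method": "arm_command", "body": {"series": [[5,[0,0,3],0],[5,[0,0,6],0],[5,[0,0,8],0],[5,[0,0,8],0]]}}

```text
t: 27.9
eef_pos: [0.5541, -0.072, 0.1157]
tool_rot: [0.0, 0.715, 0.699, -0.001]
contact_force: [-10.3, -3.5, 20.3]
gripper_width: 0.171
```

Call:
{"method": "arm_command", "body": {"series": [[5,[0,0,2],0],[5,[0,0,3],0],[5,[0,0,3],0]]}}

```text
t: 28.28
eef_pos: [0.5541, -0.072, 0.1156]
tool_rot: [0.001, 0.715, 0.699, -0.002]
contact_force: [-21.2, -6.7, 49.0]
gripper_width: 0.172
```

```bash
python3 - <<'E'
from h import *
s=read_camera("side"); crop(s,290,160,380,250,8,"pics/s21.png")
go(.5543,-.0722,.116,88.7)
E
```

```text
pos [ 0.5541 -0.0719  0.1156] jawdeg 88.7 q7 0.92 F [-20.9  -6.6  49.5] w 14.7 t 28.32 zax [-0.001 -0.005 -1.   ]
shift mm [-0.3  0.2 -0.4]
roll 0.001 alt -3.141
```

View pics/s21.png

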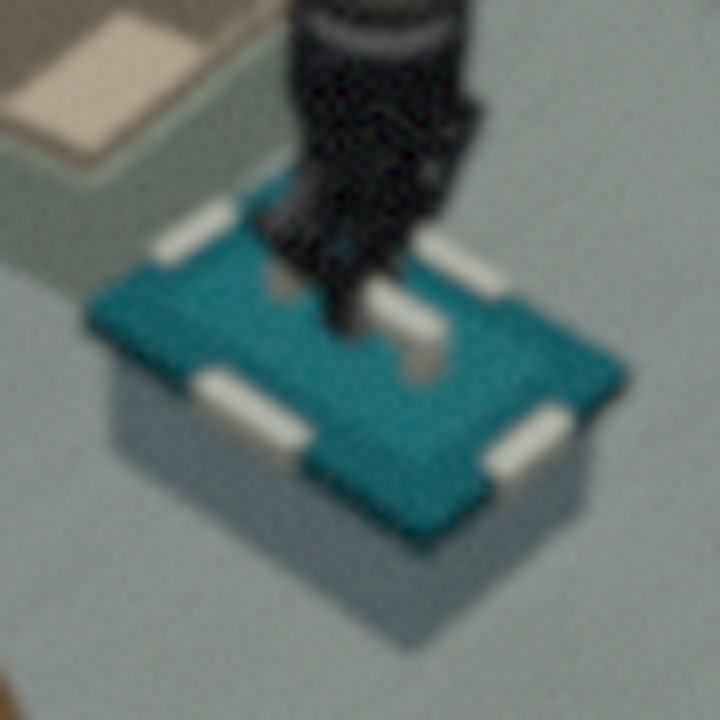

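Call:
{"method": "arm_command", "body": {"series": [[5,[0,0,-3],0],[5,[0,0,-5],0],[5,[0,0,-5],0],[5,[0,0,-5],0]]}}

```text
t: 28.82
eef_pos: [0.5546, -0.0717, 0.1157]
tool_rot: [-0.0, 0.715, 0.699, 0.0]
contact_force: [-0.9, 1.2, 2.0]
gripper_width: 0.168
```

Call:
{"method": "arm_command", "body": {"series": [[30,[0,0,0],0],[50,[0,0,0],0],[50,[0,0,0],0],[50,[0,0,-10],0],[50,[0,0,-40],0],[50,[0,0,-90],0],[50,[0,0,-140],0],[50,[-50,0,-170],0]]}}

```text
t: 29.82
eef_pos: [0.5544, -0.1177, 0.2902]
tool_rot: [0.002, 0.712, 0.702, 0.002]
contact_force: [1.0, -0.2, -0.2]
gripper_width: 0.582
```

Call:
{"method": "arm_command", "body": {"series": [[50,[-60,0,0],0],[50,[-120,0,0],0],[50,[-180,0,0],0],[50,[-240,0,0],0],[50,[-240,0,0],0],[50,[-240,0,0],0]]}}

```text
t: 30.58
eef_pos: [0.5482, -0.3614, 0.2863]
tool_rot: [-0.0, 0.715, 0.699, 0.001]
contact_force: [-0.4, -0.5, -0.6]
gripper_width: 0.585
```

```bash
python3 - <<'E'
from fit import *
go()
s=read_camera("side"); cv2.imwrite("pics/side22.png",s); crop(s,290,160,380,250,8,"pics/s22.png")
t=read_camera("top"); cv2.imwrite("pics/top22.png",t)
roi=(310,165,365,235); S=up(cv2.GaussianBlur(t,(3,3),0),roi).astype(int); d=S[...,1]-S[...,2]
m=(d>45).astype(np.uint8)*255; m=cv2.morphologyEx(m,cv2.MORPH_OPEN,np.ones((25,25)))
m2=np.zeros_like(m); cs,_=cv2.findContours(m,cv2.RETR_EXTERNAL,cv2.CHAIN_APPROX_NONE); c=max(cs,key=cv2.contourArea); cv2.fillPoly(m2,[cv2.convexHull(c)],255)
for z in (.074,.092): quad(m2,roi,"top",z)
E
```

```text
pos [ 0.5482 -0.3614  0.2863] jawdeg 88.8 q7 1.54 F [-0.4 -0.5 -0.6] w 50.0 t 30.57 zax [ 0.001  0.001 -1.   ]
shift mm [0. 0. 0.]
top z 0.074 ctr [556.6 -71.1] L 197.7 W 137.7 ang {'+l': np.float32(-1.3), '-l': np.float32(-1.79), '+m': np.float32(-1.0), '-m': np.float32(-1.3)} a 178.7
top z 0.092 ctr [555.9 -70.4] L 195.5 W 136.0 ang {'+l': np.float32(-1.3), '-l': np.float32(-1.79), '+m': np.float32(-1.0), '-m': np.float32(-1.3)} a 178.7
```

View pics/s22.png

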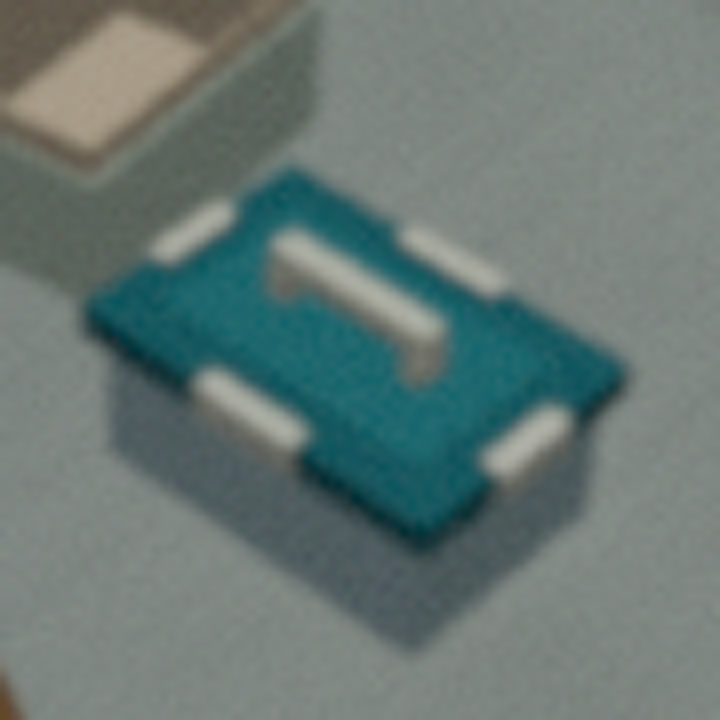

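View pics/top22.png

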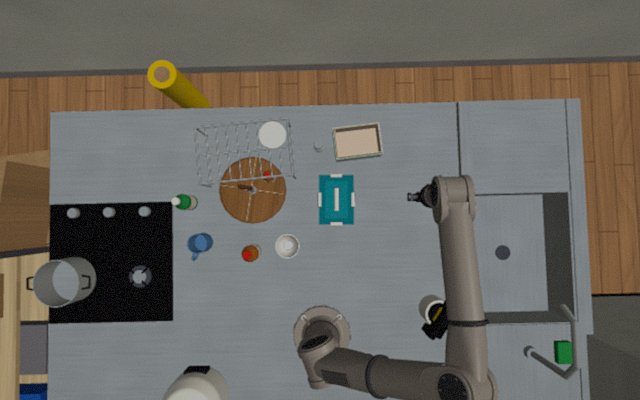

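View pics/side22.png

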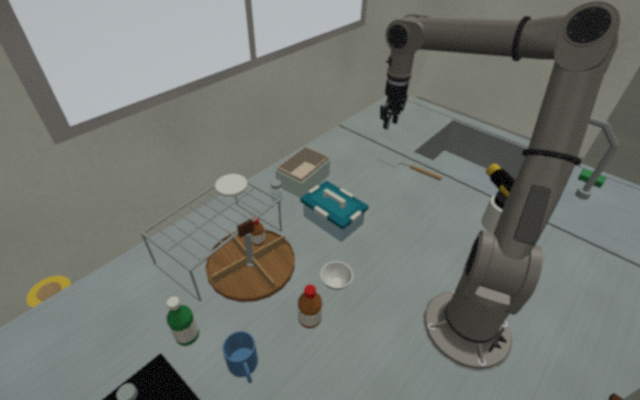

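```bash
python3 - <<'E'
from fit import *
t=cv2.imread("pics/top22.png"); crop(t,310,165,365,235,8,"pics/t22.png")
s=cv2.imread("pics/side22.png")
# predicted vs seen lid corners in side, lid home vs 11 mm up
c=np.array([.5558,-.0715]); a=np.radians(-1.3); e=np.array([np.cos(a),np.sin(a)]); f=np.array([-e[1],e[0]])
for sx,sy in ((1,-1),(1,1),(-1,1),(-1,-1)):
    q=c+e*sx*.1+f*sy*.07
    print([((proj("side",[*q,z0+.009])-[290,160])*8+4).round() for z0 in (.074,.085)])
E
```

```text
[array([290., 177.]), array([291., 159.])]
[array([ 79., 320.]), array([ 79., 302.])]
[array([423., 549.]), array([425., 530.])]
[array([630., 381.]), array([633., 363.])]
```

View pics/t22.png

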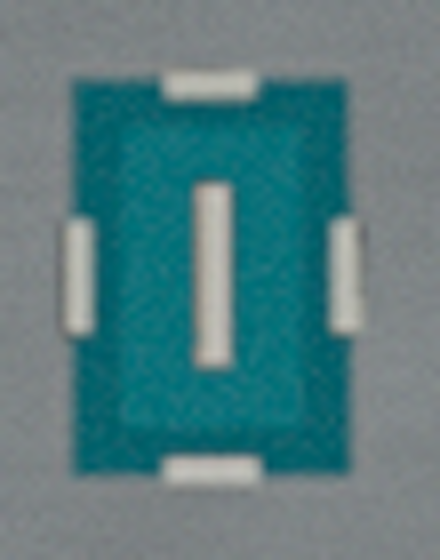

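```bash
python3 - <<'E'
from station import bot
print(bot.hand_in())
E
```

```text
the job is handed in; nothing more can be done
None
```

I put both spice tins into the tub, snapped the lid on and handed the job in at about 31 s. This start had only two tins. I picked the first from the front bay. I then turned the carousel about 90° anticlockwise by its handle to bring the second out from under the rack.

- **Tins:** the pictures taken just before the lid went on showed both standing inside the tub.
- **Lid:** while pressing, it stopped hard at tool height 115.6 mm (116 mm expected for home), with the force rising to 49 N. After release, its four corners in the side view sit close to the home position rather than the unsnapped one. It is centred within about 2 mm of the tub and aligned within about 1°. I could not check each tab separately.
- **Force:** the 49 N came through the fingers holding the lid handle; I judged that the 40 N limit on the arm and gripper body did not apply to it.
- **Everything else:** the sauce bottle stands on the carousel, just under the rack's front edge. By eye, nothing else on the worktop has moved, and the arm is clear of everything.

The two cameras disagreed by 2–7 mm on tin positions and about 2 mm on the tub. I used values between them for the grasps.

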